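Load the parts tray and slide it under the instrument stand

TASK

Clear the mat: tip the heatsinks out of the open-fronted bin into the tray's larger compartment (the one beside its handle), stand the empty bin upright on the mat again, add any heatsink lying loose on the mat, and lay every module flat in the tray's smaller compartment. Then slide the loaded tray along the bench by its handle, keeping it down on the bench and without tipping it, straight in through the gap under the instrument stand until it is fully home against the stop. Do not disturb the mug, the mouse or the screwdriver.

Things in the scene. Friction and masses are not known exactly. Their poses are not given: they have to be found in the camera images.
- tray: dark grey open tray, 200 mm long (x) x 180 mm wide (y), loose on the bench, 0.35 kg; origin: centre of its underside; x points to its leading end, away from the handle. Floor 4 mm thick, walls and divider 22 mm high. The divider at x = +14 mm parts a larger compartment on the handle side from a smaller one at the leading end.
- tray_handle (a point): grip point of the tray's handle, 45 mm above the bench: an upright fin, 10 mm thick along the tray's x, 50 mm wide along its y, from 10 to 62 mm above the bench, standing 140 mm behind the tray's origin.
- tray_large (a point): centre of the floor of the tray's larger compartment, which is 108 mm along the tray's x by 172 mm along its y.
- tray_small (a point): centre of the floor of the tray's smaller compartment, which is 80 mm along the tray's x by 172 mm along its y.
- stand: fixed low stand carrying a bench instrument; origin: middle of its entrance edge at bench level; x points inward, the way the tray goes in. Channel under its board: 52 mm high, 194 mm wide between side rails (y = -97 to +97 mm), ended by a stop bar at x = 150 mm. Board and instrument: from x = 0 inward, 240 mm wide, up to 156 mm above the bench.
- stand_home (a point): where the tray's origin is when the tray is fully home: 50 mm inward of the stand's entrance edge, at bench level.
- bin: grey open-fronted parts bin, 110 mm long (x), 60 mm wide (y), 50 mm high, walls 3 mm, 0.12 kg; origin: underside, mid-length; z is up when it stands. Flat floor from x = -55 to +20 mm, then a ramp rises to the pouring lip at x = +55 mm, 33 mm high; beyond x = +20 mm the sides are 42 mm high. Can be gripped across its width.
- mat: green anti-static mat fixed to the bench, 360 x 340 mm (x, y), 2 mm thick; origin: centre of its underside.
- heatsink0: aluminium finned heatsink, a 26 x 20 x 18 mm block (x, y, z); origin: centre of its underside. Starts lying in the bin. May be absent (None from the start).
- heatsink1: aluminium finned heatsink, a 26 x 20 x 18 mm block (x, y, z); origin: centre of its underside. Starts lying in the bin. May be absent (None from the start).
- heatsink2: aluminium finned heatsink, a 26 x 20 x 18 mm block (x, y, z); origin: centre of its underside. Starts lying in the bin. May be absent (None from the start).
- heatsink3: aluminium finned heatsink, a 26 x 20 x 18 mm block (x, y, z); origin: centre of its underside. Starts lying in the bin. May be absent (None from the start).
- heatsink4: aluminium finned heatsink, a 26 x 20 x 18 mm block (x, y, z); origin: centre of its underside. A stray one: starts lying on the mat. May be absent (None from the start).
- heatsink5: aluminium finned heatsink, a 26 x 20 x 18 mm block (x, y, z); origin: centre of its underside. A stray one: starts lying on the mat. May be absent (None from the start).
- module0: plain metal module box, 56 x 28 x 32 mm (x, y, z) with a 4 mm connector stub at each end, 64 mm over the stubs; origin: centre of its underside. Starts lying on the mat. May be absent (None from the start).
- module1: plain metal module box, 56 x 28 x 32 mm (x, y, z) with a 4 mm connector stub at each end, 64 mm over the stubs; origin: centre of its underside. Starts lying on the mat. May be absent (None from the start).
- module2: plain metal module box, 56 x 28 x 32 mm (x, y, z) with a 4 mm connector stub at each end, 64 mm over the stubs; origin: centre of its underside. Starts lying on the mat. May be absent (None from the start).
- mug: white mug, 80 mm across, 95 mm high, bystander; origin: centre of its underside.
- mouse: grey computer mouse, 110 x 60 x 33 mm, bystander; origin: centre of its underside.
- screwdriver: black-handled screwdriver, 140 mm long, bystander; origin at its underside.

How it is judged (in metres and radians):
On the way, in this order (a step that is already met when the one before it is completed fails the run):
1. the bin is tipped over the tray (angle between bin's own z axis and vertical above 1 rad and horizontal distance between bin and tray below 0.2 m), for 0.2 s.
2. before the tray goes in: all heatsinks in the larger compartment, all modules flat in the smaller one, the bin upright on the mat (x of heatsink0 in the frame of tray between -0.097 and 0.013 m and y of heatsink0 in the frame of tray between -0.087 and 0.087 m and z of heatsink0 in the frame of tray between 0 and 0.045 m and linear speed of each of heatsink0, heatsink1, heatsink2, heatsink3, heatsink4, heatsink5, module0, module1, module2 below 0.05 m/s and x of heatsink1 in the frame of tray between -0.097 and 0.013 m and y of heatsink1 in the frame of tray between -0.087 and 0.087 m and z of heatsink1 in the frame of tray between 0 and 0.045 m and x of heatsink2 in the frame of tray between -0.097 and 0.013 m and y of heatsink2 in the frame of tray between -0.087 and 0.087 m and z of heatsink2 in the frame of tray between 0 and 0.045 m and x of heatsink3 in the frame of tray between -0.097 and 0.013 m and y of heatsink3 in the frame of tray between -0.087 and 0.087 m and z of heatsink3 in the frame of tray between 0 and 0.045 m and x of heatsink4 in the frame of tray between -0.097 and 0.013 m and y of heatsink4 in the frame of tray between -0.087 and 0.087 m and z of heatsink4 in the frame of tray between 0 and 0.045 m and x of heatsink5 in the frame of tray between -0.097 and 0.013 m and y of heatsink5 in the frame of tray between -0.087 and 0.087 m and z of heatsink5 in the frame of tray between 0 and 0.045 m and x of module0 in the frame of tray between 0.015 and 0.097 m and y of module0 in the frame of tray between -0.087 and 0.087 m and z of module0 in the frame of tray between 0 and 0.045 m and angle between module0's own x axis and vertical between 1.4 and 1.74 rad and x of module1 in the frame of tray between 0.015 and 0.097 m and y of module1 in the frame of tray between -0.087 and 0.087 m and z of module1 in the frame of tray between 0 and 0.045 m and angle between module1's own x axis and vertical between 1.4 and 1.74 rad and x of module2 in the frame of tray between 0.015 and 0.097 m and y of module2 in the frame of tray between -0.087 and 0.087 m and z of module2 in the frame of tray between 0 and 0.045 m and angle between module2's own x axis and vertical between 1.4 and 1.74 rad and angle between bin's own z axis and vertical below 0.1 rad and x of bin in the frame of mat between -0.18 and 0.18 m and y of bin in the frame of mat between -0.17 and 0.17 m and height (world z) of bin below 0.01 m and linear speed of bin below 0.03 m/s and x of tray in the frame of stand below -0.02 m), for 0.2 s.
3. the tray is fully home under the stand (x of tray in the frame of stand between 0.042 and 0.056 m and y of tray in the frame of stand between -0.012 and 0.012 m and angle between the x axis of tray and the x axis of stand, either way round below 0.1 rad and angle between tray's own z axis and vertical below 0.05 rad and linear speed of tray below 0.02 m/s), for 0.2 s.
At the end, for the whole second after the job is handed in: The tray stands flat under the stand, its leading end within 8 mm of the stop; every heatsink lies in its larger compartment and every module flat (long axis within 10 degrees of level) in the smaller one; the bin stands upright on the mat; all at rest and released (all of step 3 and x of heatsink0 in the frame of tray between -0.097 and 0.013 m and y of heatsink0 in the frame of tray between -0.087 and 0.087 m and z of heatsink0 in the frame of tray between 0 and 0.045 m and linear speed of each of heatsink0, heatsink1, heatsink2, heatsink3, heatsink4, heatsink5, module0, module1, module2 below 0.05 m/s and x of heatsink1 in the frame of tray between -0.097 and 0.013 m and y of heatsink1 in the frame of tray between -0.087 and 0.087 m and z of heatsink1 in the frame of tray between 0 and 0.045 m and x of heatsink2 in the frame of tray between -0.097 and 0.013 m and y of heatsink2 in the frame of tray between -0.087 and 0.087 m and z of heatsink2 in the frame of tray between 0 and 0.045 m and x of heatsink3 in the frame of tray between -0.097 and 0.013 m and y of heatsink3 in the frame of tray between -0.087 and 0.087 m and z of heatsink3 in the frame of tray between 0 and 0.045 m and x of heatsink4 in the frame of tray between -0.097 and 0.013 m and y of heatsink4 in the frame of tray between -0.087 and 0.087 m and z of heatsink4 in the frame of tray between 0 and 0.045 m and x of heatsink5 in the frame of tray between -0.097 and 0.013 m and y of heatsink5 in the frame of tray between -0.087 and 0.087 m and z of heatsink5 in the frame of tray between 0 and 0.045 m and x of module0 in the frame of tray between 0.015 and 0.097 m and y of module0 in the frame of tray between -0.087 and 0.087 m and z of module0 in the frame of tray between 0 and 0.045 m and angle between module0's own x axis and vertical between 1.4 and 1.74 rad and x of module1 in the frame of tray between 0.015 and 0.097 m and y of module1 in the frame of tray between -0.087 and 0.087 m and z of module1 in the frame of tray between 0 and 0.045 m and angle between module1's own x axis and vertical between 1.4 and 1.74 rad and x of module2 in the frame of tray between 0.015 and 0.097 m and y of module2 in the frame of tray between -0.087 and 0.087 m and z of module2 in the frame of tray between 0 and 0.045 m and angle between module2's own x axis and vertical between 1.4 and 1.74 rad and angle between bin's own z axis and vertical below 0.1 rad and x of bin in the frame of mat between -0.18 and 0.18 m and y of bin in the frame of mat between -0.17 and 0.17 m and height (world z) of bin below 0.01 m and linear speed of bin below 0.03 m/s); the robot touches nothing.
It fails at once if the tray is lifted more than 25 mm off the bench (height (world z) of tray above 0.025 m).
It fails at once if the tray is tipped more than about 14 degrees (angle between tray's own z axis and vertical above 0.25 rad).
It fails at once if the mug is disturbed (moved more than 30 mm) (distance of mug from where it was at the start of the episode above 0.03 m).
It fails at once if the mouse is disturbed (moved more than 30 mm) (distance of mouse from where it was at the start of the episode above 0.03 m).
It fails at once if the screwdriver is disturbed (moved more than 30 mm) (distance of screwdriver from where it was at the start of the episode above 0.03 m).
Of heatsink0, heatsink1, heatsink2, heatsink3 only 2 to 4 are there at a start; the rules pass over those that are not, and their reading is None.
Of heatsink4, heatsink5 only 1 to 2 are there at a start; the rules pass over those that are not, and their reading is None.
Of module0, module1, module2 only 2 to 3 are there at a start; the rules pass over those that are not, and their reading is None.
At some moment in a run one of module0, module1, module2, heatsink4, heatsink5, bin may be knocked a few centimetres aside while the robot is not near it.
It also fails if it takes over 210 s, if anything falls off the work surface, if the arm or the gripper's body presses on something with over 40 N, if the wrist force passes 120 N, or if a joint passes its speed limit or range.

ROBOT

A 6-joint arm with a two-finger parallel gripper is mounted at the origin on the work surface. World frame = base frame: x ahead of the robot, y to its left, z up, the work surface at z = 0. Lengths are in m, angles in degrees, forces in N, time in s.
With the tool pointing down it reaches from about 0.35 to 0.875 m from the base axis. Payload 4.2 kg.
Tool frame: the origin (TCP) lies at the very end of the fingers, on their centre line; the grasp point (between the pads) lies 19 mm behind it; z points along the fingers, y is the line along which they close (so a half turn about z gives the same grasp; the last joint's range is limited). The gripper opens to 87 mm and grips with 3 to 60 N. Pads are 19 mm wide; open, the fingers measure 117 mm over their backs; the gripper's body (75 mm by 190 mm) begins 51 mm behind the grasp point.
Start: joints at [-53.537, 22.042, 0.453, 0, -68.411, -14.817], TCP at [0.231, -0.581, 0.223] pointing down, gripper open.
Joint ranges: [-179.83, 179.83], [-69.29, 118.12], [-61.27, 80.66], [-181.25, 117.63], [-171.15, -9.14], [-177.46, 177.46]. Speed limits (degrees/s): [159.86, 159.86, 180, 180, 180, 180].

INTERFACE

Orientations are given as a 3x3 rotation matrix whose columns are the frame's x, y, z axes.
In Python, from station import r gives the robot as it stands.
- The arm moves only by the tool jog_arm, never from a script. Its argument "plan" is text: rows parted by semicolons, each of 7 numbers parted by spaces: the shift along the tool's x, y, z normalised to -1 to 1, where 1 is 0.025 m, then the turn, a rotation vector about the tool's x, y, z normalised to -1 to 1, where 1 is 8 degrees, then the closure, from -1 (fully open) to 1 (shut). A call has exactly 10 rows; each row shifts and turns the commanded pose from where the row before left it, along the tool's axes as they then stand; what a row does not reach is not made up. A row lasts 1/10 s, in which the tool goes at most 50 mm and 8.59 degrees, less where a joint would pass 70% of its speed; a pose out of reach is approached as far as the arm can. A call with a number of a shift or a turn outside -1 to 1 is refused whole. A call with a gripper value outside its range is refused whole. The fingers move at their own pace and stop on an object; the grip force is fixed at half the most. Time passes only in rows, so rows that do not move let the fingers close, or fill a call up. It gives the time, the measured TCP pose, the force, the opening and the grip force at its end, in the units of the state.
- r.sense(): the state, without advancing time (a new reading comes with each control period).
- r.capture(name): name is "scene" or "top"; returns (picture, depth): 384x512x3 uint8, red, green, blue; 384x512 float32, m along the optical axis (not along the pixel's ray), 0 where there is no reading.
- r.get_calibration(name): a dict with "mtx" (3x3 intrinsics, pixels), "extrinsics" (4x4, takes a point from camera to world coordinates). Camera axes: x right, y up, looking along -z (the intrinsics and any distortion apply to the point x, -y, -z); pixel columns grow to the right and rows downward; lengths in m; the calibration is good to about 2 mm. A picture is of the moment at which its call begins. get_calibration takes no time and is no camera call.
- r.finish_job(): hands the job in; it is judged then, once.
The state is a dict: "time_s": time; "joints": joint angles; "joint_velocities": joint speeds; "effort": joint torques, N m; "tcp_pos": TCP position; "ee_rot": TCP orientation; "wrist_force": force on the tool from outside, world axes, zero at the start; "moment": the same for the moment, N m; "gripper_width": opening from 0.0 (shut) to 1.0 (fully open); "gripper_force": force on a finger pad.
Only numpy, scipy, OpenCV 4.12 (cv2) and the standard library are available. Lean on these libraries where they do the work, as an engineer would, in place of code of your own. Each camera call takes 0.05 s, during which the arm holds its last target. There are 200 camera calls.

## Working session

There is one attempt and no reset: what is moved stays moved. The work goes in short steps, Python scripts to look and compute and a tool call to move; the robot and the scene stay as the last step left them, time stands still between calls to the robot, and variables do not carry over. Pictures are saved under pics/ and viewed, at most 14 in all, crops included, and the job is handed in when it is done.

Besides the shell and the picture viewer there is one more tool, called after "Emit:" as name(argument=value, ...) on one line, values as JSON. jog_arm: Moves the arm, as the interface text tells. Scaled input: -1 to 1 covers 0.025 m each way for a shift and 8 degrees each way for a turn. Its arguments: {"type":"object","properties":{"plan":{"type":"string"}},"required":["plan"]}

```bash
ls; mkdir -p pics
cat > h.py <<'E'
import numpy as np, cv2
from station import r
def cap(n,save=None):
    p,d=r.capture(n); p=np.array(p); d=np.array(d)
    if save: cv2.imwrite('pics/'+save,p[:,:,::-1])
    return p,d
def ray(n,u,v):
    c=r.get_calibration(n); K=np.array(c['mtx']); E=np.array(c['extrinsics'])
    d=np.linalg.inv(K)@np.array([u,v,1.0]); d=np.array([d[0],-d[1],-d[2]])
    return E[:3,3],E[:3,:3]@d
def plane(n,u,v,z):
    o,d=ray(n,u,v); return o+d*(z-o[2])/d[2]
def cloud(n,D):
    c=r.get_calibration(n); K=np.array(c['mtx']); E=np.array(c['extrinsics'])
    v,u=np.mgrid[:D.shape[0],:D.shape[1]]
    P=np.stack([(u-K[0,2])/K[0,0]*D,-(v-K[1,2])/K[1,1]*D,-D],-1)
    W=P@E[:3,:3].T+E[:3,3]; W[D<=0]=np.nan
    return W
E
python3 - <<'E'
from h import *
for n in('scene','top'):
    p,d=cap(n,n+'0.png'); c=r.get_calibration(n); print(n,c['mtx'],np.round(c['extrinsics'],3),c.keys())
    np.savez('pics/'+n+'0.npz',p=p,d=d)
E
```

```text
pics
scene [[366.85425901   0.         254.19610867]
 [  0.         366.85425901 190.53538871]
 [  0.           0.           1.        ]] [[-0.52  -0.457  0.721  1.37 ]
 [ 0.854 -0.274  0.442  0.386]
 [-0.004  0.846  0.533  0.609]
 [ 0.     0.     0.     1.   ]] dict_keys(['mtx', 'extrinsics'])
top [[466.57473089   0.         250.31851943]
 [  0.         466.57473089 190.33197954]
 [  0.           0.           1.        ]] [[-0.03   0.98  -0.195  0.403]
 [-0.999 -0.025  0.024 -0.051]
 [ 0.019  0.196  0.98   1.076]
 [ 0.     0.     0.     1.   ]] dict_keys(['mtx', 'extrinsics'])
```

View pics/top0.png

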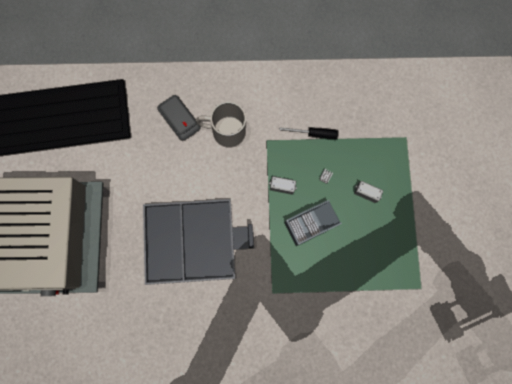

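View pics/scene0.png

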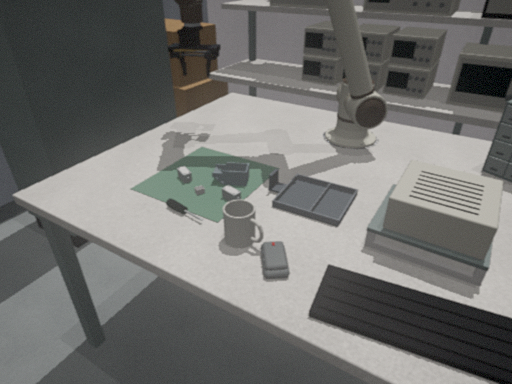

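The top view shows the tray at about (190,240) with its handle at (250,235), and the stand at (50,235). The mat holds the bin (312,222), modules at (283,185) and (369,191), and a stray heatsink at (326,175). I'll measure with depth and a zoomed crop.

Run:
```python
from h import *
p=np.load('pics/top0.npz')['p'];d=np.load('pics/top0.npz')['d']
c=cv2.resize(p[130:300,130:430],None,fx=2.66,fy=2.66,interpolation=cv2.INTER_CUBIC)
cv2.imwrite('pics/crop0.png',np.clip(c[:,:,::-1].astype(float)*1.5,0,255).astype(np.uint8))
W=cloud('top',d)
print('bench z',np.nanmedian(W[320:380,20:120,2]))
hsv=cv2.cvtColor(p,cv2.COLOR_RGB2HSV)
g=((hsv[...,0]>60)&(hsv[...,0]<95)&(hsv[...,1]>70)).astype(np.uint8)
print('matz',np.nanmedian(W[g>0][:,2]))
# height blobs within mat
H=W[...,2]; m=(H>0.008)&(W[...,1]<0.0-0.08)&(W[...,1]>-0.42)&(W[...,0]>0.28)&(W[...,0]<0.68)
n,l,s,cc=cv2.connectedComponentsWithStats(m.astype(np.uint8))
for i in range(1,n):
    if s[i,4]<25: continue
    q=W[l==i]; zt=np.nanpercentile(q[:,2],90); t=q[q[:,2]>zt-0.006]
    rc=cv2.minAreaRect((t[:,:2]*1000).astype(np.float32))
    print(i,s[i],'z90 %.4f'%zt,rc)
# tray / handle / stand
for y0,y1,nm in((-0.02,0.22,'tray'),(0.22,0.6,'stand')):
    m=(H>0.012)&(W[...,1]>y0-0.08)&(W[...,1]<y1)&(W[...,0]>0.12)&(W[...,0]<0.5)
    n,l,s,cc=cv2.connectedComponentsWithStats(m.astype(np.uint8))
    for i in range(1,n):
        if s[i,4]<60: continue
        q=W[l==i]; print(nm,s[i],np.nanpercentile(q,[1,50,99],axis=0).round(3).tolist(),cv2.minAreaRect((q[:,:2]*1000).astype(np.float32)))
```

```text
bench z 0.0007127509754800698
matz nan
3 [320 169  13  14  84] z90 0.0213 ((644.6202392578125, -255.46951293945312), (19.60354232788086, 27.175291061401367), 57.8934440612793)
5 [269 177  28  18 355] z90 0.0371 ((623.5701293945312, -152.25201416015625), (55.765560150146484, 27.570499420166016), 76.8856201171875)
7 [355 181  28  22 380] z90 0.0368 ((602.7138671875, -350.16851806640625), (55.4025993347168, 29.02756690979004), 63.95121383666992)
10 [ 285  200   57   46 1144] z90 0.0499 ((532.6124267578125, -214.14019775390625), (60.009647369384766, 107.50635528564453), 24.032867431640625)
tray [144 238 110  47 576] [[0.408, -0.079, 0.012], [0.458, 0.039, 0.022], [0.5, 0.165, 0.064]] ((454.0274963378906, 43.19544219970703), (91.49744415283203, 244.48622131347656), 0.0987076535820961)
stand [   0  239  104   58 5354] [[0.395, 0.254, 0.058], [0.447, 0.321, 0.155], [0.499, 0.415, 0.16]] ((445.4634094238281, 354.4178466796875), (204.81765747070312, 109.22441101074219), 89.89935302734375)
stand [144 243  11  42 129] [[0.408, 0.142, 0.013], [0.452, 0.162, 0.022], [0.499, 0.165, 0.027]] ((452.52325439453125, 161.20278930664062), (92.13129425048828, 19.26651954650879), 13.226399421691895)
  return np.nanmean(a, axis, out=out, keepdims=keepdims)
```

View pics/crop0.png

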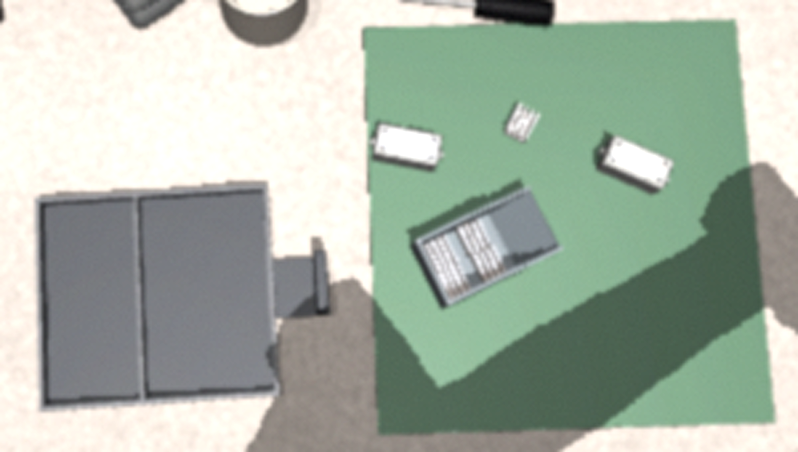

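The crop shows the bin with heatsinks at its left end and the bare slope to the right. The tray's divider is at crop (138,300) and its handle at (320,275). Next I'll take precise tray and stand frames and the bin profile.

Run:
```python
from h import *
p=np.load('pics/top0.npz')['p'];d=np.load('pics/top0.npz')['d']
W=cloud('top',d);H=W[...,2]
def rect(m,nm):
    q=W[m]; rc=cv2.minAreaRect((q[:,:2]*1000).astype(np.float32)); print(nm,len(q),np.round(rc[0],1),np.round(rc[1],1),round(rc[2],2),'z',np.nanpercentile(q[:,2],[5,50,95]).round(4))
X,Y=W[...,0],W[...,1]
rect((H>0.015)&(H<0.03)&(X>0.38)&(X<0.65)&(Y>-0.045)&(Y<0.18),'traywall')
rect((H>0.05)&(H<0.075)&(X>0.38)&(X<0.65)&(Y>-0.12)&(Y<0.02),'handle')
rect((H>0.045)&(H<0.075)&(X>0.3)&(X<0.7)&(Y>0.2)&(Y<0.6),'board')
rect((H>0.13)&(X>0.2)&(X<0.8)&(Y>0.2)&(Y<0.6),'instr')
for row in (210,235,260):
    print(row,[(u,round(float(X[row,u]),3),round(float(Y[row,u]),3),round(float(H[row,u]),3)) for u in range(66,112,3)])
# bin profile
c=np.array([0.5326,-0.2141]); a=np.deg2rad(24.03); # long axis
e=np.array([-np.sin(a),np.cos(a)]); f=np.array([np.cos(a),np.sin(a)])
for E2 in (e,):
    q=W[190:255,275:350].reshape(-1,3); q=q[q[:,2]>0.004]
    s=(q[:,:2]-c)@e; t=(q[:,:2]-c)@f
    for s0 in np.arange(-0.055,0.06,0.01):
        k=(abs(s-s0)<0.005)&(abs(t)<0.022); k2=(abs(s-s0)<0.005)&(abs(t)>0.024)&(abs(t)<0.032)
        print(round(s0,3),k.sum(),np.nanmedian(q[k,2]).round(3),'side',np.nanmax(q[k2,2]).round(3) if k2.any() else 0)
print(e,f)
hs=cv2.cvtColor(p,cv2.COLOR_RGB2HSV); g=((hs[...,0]>55)&(hs[...,0]<100)&(hs[...,1]>60)&(X>0.25)&(Y<-0.05)&(H<0.006)); rect(g,'mat')
m=(H>0.008)&(X>0.62)&(Y<0.25)&(Y>-0.4)
n,l,s,_=cv2.connectedComponentsWithStats(m.astype(np.uint8))
for i in range(1,n):
    if s[i,4]>25: rect(l==i,str(s[i]))
```

```text
traywall 846 [501.5  61. ] [180.5 210.9] 2.08 z [0.0166 0.022  0.0256]
handle 111 [505.9 -73.7] [49.6  9.9] 2.4 z [0.0588 0.0616 0.0649]
board 2208 [515.2 353.2] [203.4 238.6] 88.99 z [0.0601 0.0646 0.0678]
instr 8384 [508.7 356.2] [145.  234.9] 89.0 z [0.1454 0.1566 0.1594]
210 [(66, 0.556, 0.292, 0.156), (69, 0.556, 0.286, 0.156), (72, 0.558, 0.284, 0.145), (75, 0.56, 0.283, 0.131), (78, 0.563, 0.285, 0.11), (81, 0.566, 0.284, 0.095), (84, 0.569, 0.284, 0.075), (87, 0.57, 0.281, 0.064), (90, 0.57, 0.275, 0.063), (93, 0.57, 0.268, 0.065), (96, 0.569, 0.261, 0.067), (99, 0.569, 0.254, 0.067), (102, 0.58, 0.268, 0.0), (105, 0.58, 0.26, 0.001), (108, 0.58, 0.254, -0.0), (111, 0.579, 0.246, 0.003)]
235 [(66, 0.506, 0.289, 0.157), (69, 0.507, 0.286, 0.15), (72, 0.509, 0.285, 0.136), (75, 0.51, 0.285, 0.12), (78, 0.512, 0.286, 0.099), (81, 0.514, 0.285, 0.085), (84, 0.516, 0.285, 0.065), (87, 0.516, 0.279, 0.064), (90, 0.515, 0.272, 0.064), (93, 0.516, 0.267, 0.062), (96, 0.515, 0.259, 0.065), (99, 0.515, 0.254, 0.062), (102, 0.521, 0.265, 0.004), (105, 0.522, 0.259, -0.001), (108, 0.521,
[... 658 characters left out ...]
1 side 0.055
0.015 94 0.007 side 0.055
0.025 64 0.016 side 0.055
0.035 91 0.02 side 0.055
0.045 40 0.022 side 0.056
0.055 95 0.034 side 0.055
[-0.40721492  0.91333237] [0.91333237 0.40721492]
mat 6532 [ 561.6 -289.2] [355.6 334.9] 0.02 z [-0.001   0.0022  0.0051]
[ 109   79   22   62 1052] 1052 [821.6 234.2] [151.6  47.4] 6.09 z [0.014  0.02   0.0263]
[ 157   95   89   52 2189] 2189 [777.6  39.4] [221.  100.4] 68.95 z [0.0143 0.0343 0.095 ]
[280 127  59  13 387] 387 [ 754.5 -221.4] [139.4  25.5] 81.32 z [0.0127 0.022  0.0273]
[320 169  13  14  84] 84 [ 644.6 -255.4] [19.6 27.2] 58.29 z [0.0083 0.0177 0.0219]
[269 177  27  10 187] 187 [ 630.5 -150.5] [59.1 20.1] 89.11 z [0.0308 0.0347 0.0374]
```

```bash
cat >> h.py <<'E'
def tp():
    s=r.sense(); return np.array(s['tcp_pos']),np.array(s['ee_rot']),s
def to(p,yaw=None):
    """units of shift in tool axes to reach p (current orientation); turn about tool z so tool y points at azimuth yaw (mod 180)"""
    t,R,s=tp(); d=R.T@(np.array(p)-t)/0.025
    print('t %.2f tcp'%s['time_s'],t.round(4),'shift units',d.round(2),end=' ')
    if yaw is not None:
        a=np.arctan2(R[1,1],R[0,1]); w=np.rad2deg(np.arctan2(np.sin(2*(np.deg2rad(yaw)-a)),np.cos(2*(np.deg2rad(yaw)-a)))/2)
        print('world yaw change',w.round(1),'tool-z turn units',(-w/8).round(2),end='')
    print(' joints',np.round(s['joints'],1),'w',round(s['gripper_width'],3))
E
python3 - <<'E'
from h import *
t,R,s=tp(); print(R.round(4)); print({k:np.round(v,3) if not isinstance(v,dict) else v for k,v in s.items()})
to([0.6027,-0.350,0.1],63.95)
E
```

```text
[[-9.295e-01 -3.687e-01 -8.000e-04]
 [-3.687e-01  9.295e-01  1.800e-03]
 [ 1.000e-04  2.000e-03 -1.000e+00]]
{'time_s': np.float64(0.1), 'joints': array([-5.3538e+01,  2.2086e+01,  3.8800e-01, -2.4000e-02, -6.8411e+01,
       -1.4816e+01]), 'joint_velocities': array([ 0.028, -0.119,  0.152,  0.036, -0.071, -0.061]), 'effort': array([-1.0000e-03, -3.9169e+01,  1.8794e+01,  4.2320e+00,  1.3000e-02,
       -0.0000e+00]), 'tcp_pos': array([ 0.23 , -0.58 ,  0.222]), 'ee_rot': array([[-0.93 , -0.369, -0.001],
       [-0.369,  0.93 ,  0.002],
       [ 0.   ,  0.002, -1.   ]]), 'wrist_force': array([-0.677,  1.832,  0.102]), 'moment': array([-0.031, -0.018,  0.039]), 'gripper_force': np.float64(0.0), 'gripper_width': np.float64(1.004)}
t 0.10 tcp [ 0.2304 -0.5804  0.2216] shift units [-17.24   3.07   4.87] world yaw change -47.7 tool-z turn units 5.96 joints [-53.5  22.1   0.4  -0.  -68.4 -14.8] w 1.004
```

Emit:
jog_arm(plan="-0.86 0.15 0.1 0 0 0 -0.2;-0.86 0.15 0.1 0 0 0 -0.2;-0.86 0.15 0.1 0 0 0 -0.2;-0.86 0.15 0.1 0 0 0 -0.2;-0.86 0.15 0.1 0 0 0 -0.2;-0.86 0.15 0.1 0 0 0 -0.2;-0.86 0.15 0.1 0 0 0 -0.2;-0.86 0.15 0.1 0 0 0 -0.2;-0.86 0.15 0.1 0 0 0 -0.2;-0.86 0.15 0.1 0 0 0 -0.2")

```text
time_s: 1.1
tcp_pos: [0.417, -0.466, 0.1968]
ee_rot: [[-0.93, -0.369, -0.001], [-0.369, 0.93, 0.001], [0.0, 0.001, -1.0]]
wrist_force: [0.3, 0.3, -0.2]
gripper_width: 0.603
gripper_force: 0.0
```

Emit:
jog_arm(plan="-0.86 0.15 0.2 0 0 0 -0.2;-0.86 0.15 0.2 0 0 0 -0.2;-0.86 0.15 0.2 0 0 0 -0.2;-0.86 0.15 0.2 0 0 0 -0.2;-0.86 0.15 0.2 0 0 0 -0.2;-0.86 0.15 0.2 0 0 0 -0.2;-0.86 0.15 0.2 0 0 0 -0.2;-0.86 0.15 0.2 0 0 0 -0.2;-0.86 0.15 0.2 0 0 0 -0.2;-0.86 0.15 0.2 0 0 0 -0.2")

```text
time_s: 2.1
tcp_pos: [0.6041, -0.3515, 0.1471]
ee_rot: [[-0.929, -0.369, -0.0], [-0.369, 0.929, 0.0], [0.0, 0.0, -1.0]]
wrist_force: [-0.4, -0.7, 0.2]
gripper_width: 0.602
gripper_force: 0.0
```

Emit:
jog_arm(plan="0 0 0 0 0 -0.9 -0.2;0 0 0 0 0 -0.9 -0.2;0 0 0 0 0 -0.9 -0.2;0 0 0 0 0 -0.9 -0.2;0 0 0 0 0 -0.9 -0.2;0 0 0 0 0 -0.8 -0.2;0 0 0 0 0 0 -0.2;0 0 0 0 0 0 -0.2;0 0 0 0 0 0 -0.2;0 0 0 0 0 0 -0.2")

```text
time_s: 3.1
tcp_pos: [0.6027, -0.3525, 0.1475]
ee_rot: [[-0.439, -0.899, -0.0], [-0.899, 0.439, 0.0], [-0.0, 0.0, -1.0]]
wrist_force: [-0.3, 0.0, 0.3]
gripper_width: 0.596
gripper_force: 0.0
```

Run:
```python
from h import *
to([0.6027,-0.350,0.013],153.95); print(tp()[1].round(3))
```

```text
t 3.10 tcp [ 0.6027 -0.3525  0.1475] shift units [-0.09  0.04  5.38] world yaw change -0.0 tool-z turn units 0.01 joints [-17.1  32.1   6.1  -0.  -64.   -8.9] w 0.596
[[-0.439 -0.899 -0.   ]
 [-0.899  0.439  0.   ]
 [-0.     0.    -1.   ]]
```

Emit:
jog_arm(plan="-0.09 0.04 0.94 0 0 0 -0.2;0 0 0.94 0 0 0 -0.2;0 0 0.94 0 0 0 -0.2;0 0 0.94 0 0 0 -0.2;0 0 0.94 0 0 0 -0.2;0 0 0.88 0 0 0 -0.2;0 0 0 0 0 0 -0.2;0 0 0 0 0 0 1;0 0 0 0 0 0 1;0 0 0 0 0 0 1")

```text
time_s: 4.1
tcp_pos: [0.6035, -0.3504, 0.0097]
ee_rot: [[-0.438, -0.899, 0.002], [-0.899, 0.438, -0.001], [-0.0, -0.003, -1.0]]
wrist_force: [-0.5, -0.3, 0.4]
gripper_width: 0.411
gripper_force: 0.0
```

Emit:
jog_arm(plan="0 0 0 0 0 0 1;0 0 0 0 0 0 1;0 0 -0.8 0 0 0 1;0 0 -1 0 0 0 1;0 0 -1 0 0 0 1;0 0 -1 0 0 0 1;0 0 -1 0 0 0 1;0 0 0 0 0 0 1;0 0 0 0 0 0 1;0 0 0 0 0 0 1")

```text
time_s: 5.1
tcp_pos: [0.6015, -0.3495, 0.1261]
ee_rot: [[-0.438, -0.899, -0.003], [-0.899, 0.438, 0.002], [-0.0, 0.004, -1.0]]
wrist_force: [-0.1, 0.7, -0.8]
gripper_width: 0.319
gripper_force: 30.0
```

Run:
```python
from h import *
# tray frame
u=np.array([-0.038,0.9993]);v=np.array([-0.9993,-0.038]);o=np.array([0.501,0.066])
for y in(-.043,.043): print('target',o+.055*u+y*v)
to([*(o+.055*u-.043*v),0.12],92.2)
to([*(o+.055*u+.043*v),0.12],92.2)
```

```text
target [0.5418799 0.1225955]
target [0.4559401 0.1193275]
t 5.10 tcp [ 0.6015 -0.3495  0.1261] shift units [-15.93  10.41   0.29] world yaw change -61.8 tool-z turn units 7.73 joints [-16.9  33.    4.5  -0.1 -61.7  -9.1] w 0.319
t 5.10 tcp [ 0.6015 -0.3495  0.1261] shift units [-14.31  13.45   0.3 ] world yaw change -61.8 tool-z turn units 7.73 joints [-16.9  33.    4.5  -0.1 -61.7  -9.1] w 0.319
```

Emit:
jog_arm(plan="-0.89 0.84 0 0 0 0 1;-0.89 0.84 0 0 0 0 1;-0.89 0.84 0 0 0 0 1;-0.89 0.84 0 0 0 0 1;-0.89 0.84 0 0 0 0 1;-0.89 0.84 0 0 0 0 1;-0.89 0.84 0 0 0 0 1;-0.89 0.84 0 0 0 0 1;-0.89 0.84 0 0 0 0 1;-0.89 0.84 0 0 0 0 1")

```text
time_s: 6.1
tcp_pos: [0.5097, -0.0572, 0.1266]
ee_rot: [[-0.438, -0.899, -0.003], [-0.899, 0.438, -0.0], [0.002, 0.003, -1.0]]
wrist_force: [1.2, -0.3, -1.8]
gripper_width: 0.322
gripper_force: 30.0
```

Emit:
jog_arm(plan="-0.89 0.84 0 0 0 0 1;-0.89 0.84 0 0 0 0 1;-0.89 0.84 0 0 0 0 1;-0.89 0.84 0 0 0 0 1;-0.89 0.84 0 0 0 0 1;-0.9 0.84 0 0 0 0 1;0 0 0 0 0 0.97 1;0 0 0 0 0 0.97 1;0 0 0 0 0 0.97 1;0 0 0 0 0 0.97 1")

```text
time_s: 7.1
tcp_pos: [0.4555, 0.1169, 0.1268]
ee_rot: [[-0.842, -0.54, -0.003], [-0.54, 0.842, -0.001], [0.003, 0.0, -1.0]]
wrist_force: [-0.6, 0.0, -1.0]
gripper_width: 0.322
gripper_force: 30.0
```

Emit:
jog_arm(plan="0 0 0 0 0 0.97 1;0 0 0 0 0 0.97 1;0 0 0 0 0 0.97 1;0 0 0 0 0 0.97 1;0 0 0 0 0 0 1;0 0 0 0 0 0 1;0 0 0 0 0 0 1;0 0 0 0 0 0 1;0 0 0 0 0 0 1;0 0 0 0 0 0 1")

```text
time_s: 8.1
tcp_pos: [0.4565, 0.1173, 0.1281]
ee_rot: [[-0.999, -0.035, 0.0], [-0.035, 0.999, 0.0], [-0.0, 0.0, -1.0]]
wrist_force: [0.2, -0.5, -1.7]
gripper_width: 0.321
gripper_force: 30.0
```

Run:
```python
from h import *
to([.456,.119,0.014],92.2)
p,d=cap('top','top1.png'); W=cloud('top',d)
```

```text
t 8.10 tcp [0.4565 0.1173 0.1281] shift units [0.02 0.07 4.56] world yaw change 0.2 tool-z turn units -0.03 joints [  34.2   12.8  -28.2    0.   -49.  -122.2] w 0.321
```

Emit:
jog_arm(plan="0 0.07 0.93 0 0 0 1;0 0 0.93 0 0 0 1;0 0 0.93 0 0 0 1;0 0 0.93 0 0 0 1;0 0 0.7 0 0 0 1;0 0 0.22 0 0 0 1;0 0 0 0 0 0 1;0 0 0 0 0 0 0.15;0 0 0 0 0 0 0.15;0 0 0 0 0 0 0.15")

```text
time_s: 9.15
tcp_pos: [0.4568, 0.1193, 0.0126]
ee_rot: [[-0.999, -0.034, 0.001], [-0.034, 0.999, 0.001], [-0.001, 0.001, -1.0]]
wrist_force: [-1.0, -0.8, 0.7]
gripper_width: 0.415
gripper_force: 0.0
```

Emit:
jog_arm(plan="0 0 -0.2 0 0 0 0.15;0 0 -0.8 0 0 0 0.15;0 0 -1 0 0 0 0.15;0 0 -1 0 0 0 0.15;0 0 -1 0 0 0 -0.2;0 0 -0.8 0 0 0 -0.2;0 0 0 0 0 0 -0.2;0 0 0 0 0 0 -0.2;0 0 0 0 0 0 -0.2;0 0 0 0 0 0 -0.2")

```text
time_s: 10.15
tcp_pos: [0.4557, 0.1186, 0.131]
ee_rot: [[-0.999, -0.034, -0.002], [-0.034, 0.999, -0.001], [0.002, -0.001, -1.0]]
wrist_force: [-0.2, -0.5, 0.5]
gripper_width: 0.602
gripper_force: 0.0
```

```bash
cat > look.py <<'E'
from h import *
import sys
p,d=cap('top',sys.argv[1]); W=cloud('top',d);H=W[...,2]
m=(H>0.008)&(W[...,1]<-0.09)&(W[...,1]>-0.47)&(W[...,0]>0.37)&(W[...,0]<0.735)
n,l,s,cc=cv2.connectedComponentsWithStats(m.astype(np.uint8))
for i in range(1,n):
    if s[i,4]<25: continue
    q=W[l==i]; zt=np.nanpercentile(q[:,2],90); t=q[q[:,2]>zt-0.006]
    rc=cv2.minAreaRect((t[:,:2]*1000).astype(np.float32)); print(s[i],'z90 %.4f'%zt,np.round(rc[0],1),np.round(rc[1],1),round(rc[2],1))
E
python3 look.py top2.png
python3 - <<'E'
from h import *
to([.6236,-.1523,0.13],-13.1)
E
```

```text
[319 169  14  14  86] z90 0.0216 [ 645.3 -255.5] [19.7 26.6] 60.3
[269 177  28  18 355] z90 0.0372 [ 623.4 -152. ] [55.6 28.3] 78.7
[ 285  200   57   46 1163] z90 0.0497 [ 533.1 -213.9] [ 60.2 107. ] 24.7
t 10.20 tcp [0.4559 0.1187 0.1311] shift units [ -6.33 -11.06   0.04] world yaw change 74.9 tool-z turn units -9.37 joints [  34.4   12.6  -27.9   -0.   -49.6 -122.5] w 0.604
```

View pics/top2.png

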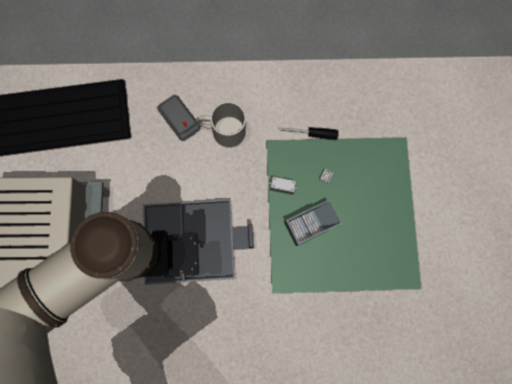

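The arm hides the tray. The second module (283,185), the stray (326,175) and the bin (312,222) have not moved. Next I'll fetch module 2.

Emit:
jog_arm(plan="-0.53 -0.92 0 0 0 0 -0.2;-0.53 -0.92 0 0 0 0 -0.2;-0.53 -0.92 0 0 0 0 -0.2;-0.53 -0.92 0 0 0 0 -0.2;-0.53 -0.92 0 0 0 0 -0.2;-0.53 -0.92 0 0 0 0 -0.2;-0.53 -0.92 0 0 0 0 -0.2;-0.53 -0.92 0 0 0 0 -0.2;-0.53 -0.92 0 0 0 0 -0.2;-0.53 -0.92 0 0 0 0 -0.2")

```text
time_s: 11.2
tcp_pos: [0.5969, -0.1073, 0.131]
ee_rot: [[-0.999, -0.034, -0.002], [-0.034, 0.999, -0.0], [0.002, -0.0, -1.0]]
wrist_force: [0.6, -0.3, -0.6]
gripper_width: 0.601
gripper_force: 0.0
```

Emit:
jog_arm(plan="-0.53 -0.92 0 0 0 0 -0.2;-0.5 -0.94 0 0 0 0 -0.2;0 0 0 0 0 -1 -0.2;0 0 0 0 0 -1 -0.2;0 0 0 0 0 -1 -0.2;0 0 0 0 0 -1 -0.2;0 0 0 0 0 -1 -0.2;0 0 0 0 0 -1 -0.2;0 0 0 0 0 -1 -0.2;0 0 0 0 0 -1 -0.2")

```text
time_s: 12.2
tcp_pos: [0.6236, -0.1519, 0.1308]
ee_rot: [[-0.402, -0.916, -0.002], [-0.916, 0.402, 0.0], [0.001, 0.002, -1.0]]
wrist_force: [-0.4, 0.6, 0.3]
gripper_width: 0.601
gripper_force: 0.0
```

Emit:
jog_arm(plan="0 0 0 0 0 -1 -0.2;0 0 0 0 0 -0.45 -0.2;0 0 0 0 0 0 -0.2;0 0 0 0 0 0 -0.2;0 0 0 0 0 0 -0.2;0 0 0 0 0 0 -0.2;0 0 0 0 0 0 -0.2;0 0 0 0 0 0 -0.2;0 0 0 0 0 0 -0.2;0 0 0 0 0 0 -0.2")

```text
time_s: 13.2
tcp_pos: [0.624, -0.1519, 0.1321]
ee_rot: [[-0.215, -0.977, -0.0], [-0.977, 0.215, 0.0], [-0.0, 0.0, -1.0]]
wrist_force: [-0.2, 0.1, 0.1]
gripper_width: 0.601
gripper_force: 0.0
```

Run:
```python
from h import *
to([.6236,-.1522,0.008],-12.2)
```

```text
t 13.20 tcp [ 0.624  -0.1519  0.1321] shift units [0.02 0.01 4.96] world yaw change 0.2 tool-z turn units -0.03 joints [  0.7  27.8  -4.   -0.  -58.3 -13.2] w 0.601
```

Emit:
jog_arm(plan="0 0 0.94 0 0 0 -0.2;0 0 0.94 0 0 0 -0.2;0 0 0.94 0 0 0 -0.2;0 0 0.94 0 0 0 -0.2;0 0 0.94 0 0 0 -0.2;0 0 0.24 0 0 0 -0.2;0 0 0 0 0 0 -0.2;0 0 0 0 0 0 1;0 0 0 0 0 0 1;0 0 0 0 0 0 1")

```text
time_s: 14.2
tcp_pos: [0.6248, -0.1519, 0.0099]
ee_rot: [[-0.215, -0.977, 0.002], [-0.977, 0.215, -0.0], [-0.0, -0.002, -1.0]]
wrist_force: [-0.2, -0.4, -0.4]
gripper_width: 0.41
gripper_force: 0.0
```

Emit:
jog_arm(plan="0 0 0 0 0 0 1;0 0 0 0 0 0 1;0 0 -0.8 0 0 0 1;0 0 -1 0 0 0 1;0 0 -1 0 0 0 1;0 0 -1 0 0 0 1;0 0 -1 0 0 0 1;0 0 0 0 0 0 1;0 0 0 0 0 0 1;0 0 0 0 0 0 1")

```text
time_s: 15.2
tcp_pos: [0.6228, -0.1517, 0.1268]
ee_rot: [[-0.216, -0.976, -0.003], [-0.976, 0.216, 0.001], [0.0, 0.003, -1.0]]
wrist_force: [0.9, 0.2, -1.2]
gripper_width: 0.319
gripper_force: 30.0
```

Emit:
jog_arm(plan="-0.83 0.46 0 0 0 0 1;-0.83 0.46 0 0 0 0 1;-0.83 0.46 0 0 0 0 1;-0.83 0.46 0 0 0 0 1;-0.83 0.46 0 0 0 0 1;-0.83 0.46 0 0 0 0 1;-0.83 0.46 0 0 0 0 1;-0.83 0.46 0 0 0 0 1;-0.83 0.46 0 0 0 0 1;-0.83 0.46 0 0 0 0 1")

```text
time_s: 16.2
tcp_pos: [0.5551, 0.0761, 0.1269]
ee_rot: [[-0.215, -0.977, -0.003], [-0.977, 0.215, -0.001], [0.002, 0.003, -1.0]]
wrist_force: [-0.5, 0.3, -0.4]
gripper_width: 0.318
gripper_force: 30.0
```

Emit:
jog_arm(plan="-0.85 0.47 0 0 0 0 1;-0.85 0.47 0 0 0 0 1;0 0 0 0 0 0.94 1;0 0 0 0 0 0.94 1;0 0 0 0 0 0.94 1;0 0 0 0 0 0.94 1;0 0 0 0 0 0.94 1;0 0 0 0 0 0.94 1;0 0 0 0 0 0.94 1;0 0 0 0 0 0.94 1")

```text
time_s: 17.2
tcp_pos: [0.5417, 0.1216, 0.1269]
ee_rot: [[-0.956, -0.294, -0.003], [-0.294, 0.956, -0.001], [0.003, -0.0, -1.0]]
wrist_force: [-0.5, 0.1, -0.4]
gripper_width: 0.319
gripper_force: 30.0
```

Emit:
jog_arm(plan="0 0 0 0 0 0.94 1;0 0 0 0 0 0.94 1;0 0 0 0 0 0 1;0 0 0 0 0 0 1;0 0 0 0 0 0 1;0 0 0 0 0 0 1;0 0 0 0 0 0 1;0 0 0 0 0 0 1;0 0 0 0 0 0 1;0 0 0 0 0 0 1")

```text
time_s: 18.2
tcp_pos: [0.5426, 0.1221, 0.1286]
ee_rot: [[-0.999, -0.041, 0.0], [-0.041, 0.999, 0.0], [-0.0, 0.0, -1.0]]
wrist_force: [-0.5, 0.1, -0.9]
gripper_width: 0.321
gripper_force: 30.0
```

Run:
```python
from h import *
to([.542,.1226,0.013],92.2)
```

```text
t 18.20 tcp [0.5426 0.1221 0.1286] shift units [0.02 0.02 4.62] world yaw change -0.2 tool-z turn units 0.02 joints [  29.4   20.4  -16.8   -0.   -52.8 -117. ] w 0.321
```

Emit:
jog_arm(plan="0 0.02 0.93 0 0 0 1;0 0 0.93 0 0 0 1;0 0 0.93 0 0 0 1;0 0 0.93 0 0 0 1;0 0 0.7 0 0 0 1;0 0 0.24 0 0 0 1;0 0 0 0 0 0 1;0 0 0 0 0 0 0.15;0 0 0 0 0 0 0.15;0 0 0 0 0 0 0.15")

```text
time_s: 19.2
tcp_pos: [0.543, 0.1228, 0.0126]
ee_rot: [[-0.999, -0.041, 0.001], [-0.041, 0.999, 0.001], [-0.001, 0.001, -1.0]]
wrist_force: [-0.3, -0.9, -0.0]
gripper_width: 0.413
gripper_force: 0.0
```

Emit:
jog_arm(plan="0 0 -0.2 0 0 0 0.15;0 0 -0.8 0 0 0 0.15;0 0 -1 0 0 0 0.15;0 0 -1 0 0 0 0.15;0 0 -1 0 0 0 -0.2;0 0 -0.8 0 0 0 -0.2;0 -0.9 0 0 0 0 -0.2;-0.23 -0.96 0 0 0 0 -0.2;-0.23 -0.96 0 0 0 0 -0.2;-0.23 -0.96 0 0 0 0 -0.2")

```text
time_s: 20.2
tcp_pos: [0.5639, 0.028, 0.1328]
ee_rot: [[-0.999, -0.042, 0.001], [-0.042, 0.999, 0.0], [-0.001, 0.0, -1.0]]
wrist_force: [0.3, 0.3, 0.7]
gripper_width: 0.6
gripper_force: 0.0
```

Emit:
jog_arm(plan="-0.23 -0.96 0 0 0 0 -0.2;-0.23 -0.96 0 0 0 0 -0.2;-0.23 -0.96 0 0 0 0 -0.2;-0.23 -0.96 0 0 0 0 -0.2;-0.23 -0.96 0 0 0 0 -0.2;-0.23 -0.96 0 0 0 0 -0.2;-0.23 -0.96 0 0 0 0 -0.2;-0.23 -0.96 0 0 0 0 -0.2;-0.23 -0.96 0 0 0 0 -0.2;-0.23 -0.96 0 0 0 0 -0.2")

```text
time_s: 21.2
tcp_pos: [0.6312, -0.2096, 0.1325]
ee_rot: [[-0.999, -0.041, 0.0], [-0.041, 0.999, 0.0], [-0.0, -0.0, -1.0]]
wrist_force: [-0.1, -0.3, -0.4]
gripper_width: 0.596
gripper_force: 0.0
```

Emit:
jog_arm(plan="-0.23 -0.96 0 0 0 0 -0.2;-0.2 -0.9 0 0 0 0 -0.2;0 0 0 0 0 1 -0.2;0 0 0 0 0 1 -0.2;0 0 0 0 0 1 -0.2;0 0 0 0 0 1 -0.2;0 0 0 0 0 0 -0.2;0 0 0 0 0 0 -0.2;0 0 0 0 0 0 -0.2;0 0 0 0 0 0 -0.2")

```text
time_s: 22.2
tcp_pos: [0.6437, -0.2546, 0.1321]
ee_rot: [[-0.87, 0.493, 0.0], [0.493, 0.87, 0.0], [-0.0, 0.0, -1.0]]
wrist_force: [-0.5, -0.0, -0.1]
gripper_width: 0.604
gripper_force: 0.0
```

```bash
python3 look.py top3.png
python3 - <<'E'
from h import *
to([.645,-.2555,0.006],60)
E
```

```text
[  264    68   155   251 16333] z90 0.5652 [ 448.9 -100.5] [157.7  21.1] 0.0
[320 169  13  14  85] z90 0.0224 [ 644.7 -255.6] [18.8 27.4] 60.5
t 22.25 tcp [ 0.6438 -0.2545  0.1321] shift units [-0.06 -0.01  5.04] world yaw change -0.4 tool-z turn units 0.05 joints [  -8.2   32.3    4.1   -0.   -61.8 -111.3] w 0.601
```

View pics/top3.png

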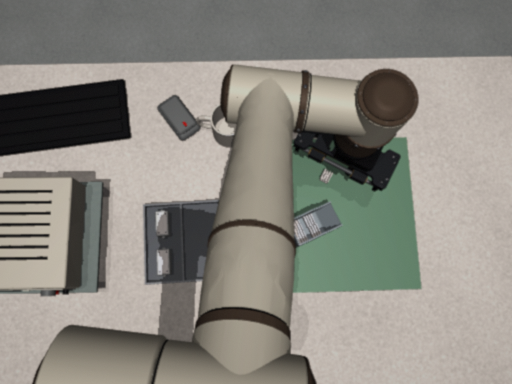

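Both modules lie flat in the smaller compartment (162,222) and (162,262). The stray at (326,175) is under the gripper.

Emit:
jog_arm(plan="-0.06 0 0.94 0 0 0 -0.2;0 0 0.94 0 0 0 -0.2;0 0 0.94 0 0 0 -0.2;0 0 0.94 0 0 0 -0.2;0 0 0.94 0 0 0 -0.2;0 0 0.32 0 0 0 -0.2;0 0 0 0 0 0 -0.2;0 0 0 0 0 0 1;0 0 0 0 0 0 1;0 0 0 0 0 0 1")

```text
time_s: 23.25
tcp_pos: [0.6459, -0.2555, 0.008]
ee_rot: [[-0.869, 0.494, 0.002], [0.494, 0.869, -0.001], [-0.002, 0.001, -1.0]]
wrist_force: [-0.5, 0.1, -0.1]
gripper_width: 0.414
gripper_force: 0.0
```

Emit:
jog_arm(plan="0 0 0 0 0 0 1;0 0 0 0 0 0 1;0 0 0 0 0 0 1;0 0 -0.8 0 0 0 1;0 0 -1 0 0 0 1;0 0 -1 0 0 0 1;0 0 -1 0 0 0 1;0 0 -1 0 0 0 1;0 0 0 0 0 0 1;0 0 0 0 0 0 1")

```text
time_s: 24.25
tcp_pos: [0.645, -0.2552, 0.1268]
ee_rot: [[-0.869, 0.495, 0.001], [0.495, 0.869, 0.0], [-0.001, 0.001, -1.0]]
wrist_force: [-0.6, 0.9, -0.9]
gripper_width: 0.226
gripper_force: 30.0
```

Emit:
jog_arm(plan="0.89 0.45 0 0 0 0 1;0.89 0.45 0 0 0 0 1;0.89 0.45 0 0 0 0 1;0.89 0.45 0 0 0 0 1;0.89 0.45 0 0 0 0 1;0.89 0.45 0 0 0 0 1;0.89 0.45 0 0 0 0 1;0.89 0.45 0 0 0 0 1;0.89 0.45 0 0 0 0 1;0.89 0.45 0 0 0 0 1")

```text
time_s: 25.25
tcp_pos: [0.5056, -0.0469, 0.1251]
ee_rot: [[-0.869, 0.495, -0.003], [0.495, 0.869, -0.0], [0.002, -0.002, -1.0]]
wrist_force: [-0.1, 0.2, 0.9]
gripper_width: 0.226
gripper_force: 30.0
```

Emit:
jog_arm(plan="0.89 0.45 0 0 0 0 1;0.89 0.45 0 0 0 0 1;0.89 0.45 0 0 0 0 1;0.86 0.45 0 0 0 0 1;0 0 0 0 0 0 1;0 0 0 0 0 0 1;0 0 0 0 0 0 1;0 0 0 0 0 0 1;0 0 0 0 0 0 1;0 0 0 0 0 0 1")

```text
time_s: 26.25
tcp_pos: [0.453, 0.0348, 0.1264]
ee_rot: [[-0.869, 0.495, -0.0], [0.495, 0.869, -0.0], [0.0, -0.0, -1.0]]
wrist_force: [0.0, -0.8, -1.0]
gripper_width: 0.225
gripper_force: 30.0
```

Run:
```python
from h import *
to([.452,.034,0.013],60)
```

```text
t 26.25 tcp [0.453  0.0348 0.1264] shift units [ 0.02 -0.05  4.54] world yaw change -0.3 tool-z turn units 0.04 joints [  25.    11.4  -30.5    0.   -48.1 -144.7] w 0.225
```

Emit:
jog_arm(plan="0 0 0.93 0 0 0 1;0 0 0.93 0 0 0 1;0 0 0.93 0 0 0 1;0 0 0.93 0 0 0 1;0 0 0.7 0 0 0 1;0 0 0.13 0 0 0 1;0 0 0 0 0 0 1;0 0 0 0 0 0 0.3;0 0 0 0 0 0 0.3;0 0 0 0 0 0 0.3")

```text
time_s: 27.25
tcp_pos: [0.4534, 0.0355, 0.0136]
ee_rot: [[-0.869, 0.494, 0.002], [0.494, 0.869, 0.001], [-0.001, 0.002, -1.0]]
wrist_force: [0.4, -0.2, 1.1]
gripper_width: 0.336
gripper_force: 0.0
```

Emit:
jog_arm(plan="0 0 -0.2 0 0 0 0.3;0 0 -0.8 0 0 0 0.3;0 0 -1 0 0 0 0.3;0 0 -1 0 0 0 -1;0 0 -1 0 0 0 -1;0 0 -1 0 0 0 -1;0 0 -1 0 0 0 -1;0 0 0 0 0 0 -1;0 0 0 0 0 0 -1;0 0 0 0 0 0 -1")

```text
time_s: 28.25
tcp_pos: [0.452, 0.035, 0.1621]
ee_rot: [[-0.869, 0.495, -0.002], [0.495, 0.869, -0.0], [0.001, -0.001, -1.0]]
wrist_force: [0.1, 0.3, -0.2]
gripper_width: 0.897
gripper_force: 0.0
```

```bash
cat > kin.py <<'E'
import numpy as np
from scipy.optimize import least_squares
from scipy.spatial.transform import Rotation as Ro
def rx(a):return Ro.from_euler('x',a,degrees=True).as_matrix()
def ry(a):return Ro.from_euler('y',a,degrees=True).as_matrix()
def rz(a):return Ro.from_euler('z',a,degrees=True).as_matrix()
def fk(q,P):
    h,L2,L3,Lt,d,a1=P
    R=rz(q[0]); p=np.array([0,0,h])+R@[a1,0,0]
    R=R@ry(q[1]); p=p+R@[0,0,L2]     # q2 leans forward
    R=R@ry(-q[2]); p=p+R@[L3,0,0]    # forearm along x, up positive
    R=R@rx(q[3]); R=R@ry(-q[4]); p=p+R@[0,-d,0]
    # tool axis = forearm x when q5=0
    R=R@rx(q[5]); p=p+R@[Lt,0,0]
    T=R@np.array([[0,0,1],[0,1,0],[-1,0,0]]).astype(float)  # guess: z tool = x
    return p,T
D=[([-53.538,22.086,.388,-.024,-68.411,-14.816],[.2304,-.5804,.2216]),([-17.1,32.1,6.1,0,-64,-8.9],[.6027,-.3525,.1475]),([34.2,12.8,-28.2,0,-49,-122.2],[.4565,.1173,.1281]),([.7,27.8,-4,0,-58.3,-13.2],[.624,-.1519,.1321]),([29.4,20.4,-16.8,0,-52.8,-117],[.5426,.1221,.1286]),([25,11.4,-30.5,0,-48.1,-144.7],[.453,.0348,.1264])]
P=np.array([.3,.57,.41,.2,.16,0])
E
python3 - <<'E'
from kin import *
f=lambda x:np.concatenate([fk(q,np.r_[x[0],x[1],x[2],.2,x[3],x[4]])[0]-p for q,p in D])
s=least_squares(f,[.3,.57,.41,.16,0]);print(s.x.round(4),abs(s.fun).max())
for q,p in D[:2]: print(fk(q,P)[1].round(3))
from h import *
t,R,S=tp(); print(t,R.round(3),np.round(S['joints'],2))
E
```

```text
[ 5.230e-02  5.667e-01  4.215e-01  1.597e-01 -4.000e-04] 0.0005787975174267879
[[-0.78   0.625 -0.001]
 [ 0.625  0.78   0.001]
 [ 0.002  0.    -1.   ]]
[[-0.99   0.143  0.   ]
 [ 0.143  0.99  -0.   ]
 [-0.    -0.    -1.   ]]
[0.45198628 0.0349566  0.1620791 ] [[-0.869  0.495 -0.002]
 [ 0.495  0.869 -0.   ]
 [ 0.001 -0.001 -1.   ]] [ 2.5050e+01  8.7000e+00 -2.7720e+01 -3.0000e-02 -5.3680e+01 -1.4468e+02]
```

Emit:
jog_arm(plan="-0.86 -0.78 0 0 0 0 -1;-0.86 -0.78 0 0 0 0 -1;-0.86 -0.78 0 0 0 0 -1;-0.86 -0.78 0 0 0 0 -1;-0.86 -0.78 0 0 0 0 -1;-0.86 -0.78 0 0 0 0 -1;-0.86 -0.78 0 0 0 0 -1;-0.86 -0.78 0 0 0 0 -1;-0.86 -0.78 0 0 0 0 -1;0 0 0 0 0 0.9 -1")

```text
time_s: 29.25
tcp_pos: [0.5343, -0.2156, 0.1607]
ee_rot: [[-0.797, 0.604, -0.003], [0.604, 0.797, -0.0], [0.002, -0.002, -1.0]]
wrist_force: [-0.4, 1.4, 0.2]
gripper_width: 1.001
gripper_force: 0.0
```

Emit:
jog_arm(plan="0 0 0 0 0 0.9 -1;0 0 0 0 0 0.9 -1;0 0 0 0 0 0.9 -1;0 0 0 0 0 0.9 -1;0 0 0 0.8 0 0 -1;0 0 0 0.8 0 0 -1;0 0 0 0 0.8 0 -1;0 0 0 0 0.8 0 -1;0 0 0 0 0 0 -1;0 0 0 0 0 0 -1")

```text
time_s: 30.25
tcp_pos: [0.5337, -0.2134, 0.1611]
ee_rot: [[-0.356, 0.888, -0.291], [0.909, 0.401, 0.112], [0.216, -0.224, -0.95]]
wrist_force: [-1.4, 0.3, -0.6]
gripper_width: 0.997
gripper_force: 0.0
```

Run:
```python
import re
s=open('kin.py').read().replace("rx(q[5])","rx(-q[5]-90)"); open('kin.py','w').write(s)
from kin import *
from h import *
t,R,S=tp(); q=np.array(S['joints']); print(t,R.round(3),q.round(2))
for sg in(1,-1):
    qq=q.copy(); qq[3]*=sg
    for x0 in(.2,):
        f=lambda x:fk(qq,np.r_[x[0]-.1477,.5667,.4215,x[0],.1597,0])[0]-t
        so=least_squares(f,[.2]); print(sg,so.x,so.fun,fk(qq,np.r_[so.x[0]-.1477,.5667,.4215,so.x[0],.1597,0])[1].round(3))
```

```text
[ 0.53366042 -0.21344486  0.16110509] [[-0.356  0.888 -0.291]
 [ 0.909  0.401  0.112]
 [ 0.216 -0.224 -0.95 ]] [  -7.95   29.61    2.98   -4.13  -81.09 -147.92]
1 [0.29850477] [ 0.00728256 -0.04435347  0.02002166] [[-0.412  0.857 -0.31 ]
 [ 0.905  0.425 -0.028]
 [ 0.107 -0.292 -0.95 ]]
-1 [0.3083598] [ 8.08132298e-05  2.25687789e-04 -3.77111284e-05] [[-0.356  0.888 -0.291]
 [ 0.909  0.401  0.112]
 [ 0.216 -0.224 -0.95 ]]
```

```bash
cat >> kin.py <<'E'
PP=np.array([.1607,.5667,.4215,.3084,.1597,0])
LO=np.array([-179.83,-69.29,-61.27,-181.25,-171.15,-177.46]);HI=np.array([179.83,118.12,80.66,117.63,-9.14,177.46])
def F(q):
    q=np.array(q,float).copy(); q[3]*=-1; return fk(q,PP)
def ik(p,R,q0):
    def f(q):
        a,T=F(q); return np.r_[(a-p)*10,(T-R).ravel()]
    s=least_squares(f,np.clip(q0,LO+.01,HI-.01),bounds=(LO,HI),x_scale=30); return s.x,np.linalg.norm(s.fun)
def chain(q):
    h,L2,L3,Lt,d,a1=PP; R=rz(q[0]);p0=np.array([0,0,h]);R=R@ry(q[1]);p1=p0+R@[0,0,L2];R=R@ry(-q[2]);p2=p1+R@[L3,0,0];R=R@rx(-q[3])@ry(-q[4]);p3=p2+R@[0,-d,0];return p1,p2,p3
def toolR(L,th,s):  # bin x azimuth L, tipped th (lip down), tool y = s*bin y
    B=rz(L)@ry(th); return np.stack([-s*B[:,0]*1.0,s*B[:,1],-B[:,2]],1),B
E
python3 - <<'E'
from kin import *
rng=np.random.default_rng(0)
print(np.linalg.det(toolR(10,20,1)[0]))
for L in range(-180,180,30):
  for th in(90,):
    # both s
    best=[]
    for s in(1,-1):
        R,B=toolR(L,th,s)
        lip=np.array([.503,.025,.06]); p=lip+B@(np.array([0,0,.012])-np.array([.055,0,.033]))
        sols=[]
        for k in range(12):
            q,e=ik(p,R,rng.uniform(LO,HI)*.7)
            if e<1e-4 and not any(np.allclose(q,x,atol=1) for x in sols): sols.append(q)
        for q in sols:
            c=chain(q); print(L,s,q.round(0),'margin',min((q-LO).min(),(HI-q).min()).round(0),'wr',c[1].round(2),c[2].round(2),'elb z',c[0][2].round(2))
E
```

```text
0.9999999999999999
-150 1 [ -38.   49.  -42. -112.  -90.  -89.] margin 19.0 wr [ 0.33 -0.26  0.11] [ 0.25 -0.12  0.12] elb z 0.54
-150 -1 [ -38.   49.  -42. -112.  -90.   91.] margin 19.0 wr [ 0.33 -0.26  0.11] [ 0.25 -0.12  0.12] elb z 0.54
-120 1 [ -31.   44.  -21.  -89.  -91. -114.] margin 40.0 wr [ 0.49 -0.3   0.18] [ 0.36 -0.22  0.12] elb z 0.56
-120 -1 [-31.  44. -21. -89. -91.  66.] margin 40.0 wr [ 0.49 -0.3   0.18] [ 0.36 -0.22  0.12] elb z 0.56
-90 1 [ -23.   48.   -3.  -72. -104. -126.] margin 51.0 wr [ 0.63 -0.26  0.21] [ 0.5  -0.26  0.12] elb z 0.54
-90 -1 [ -23.   48.   -3.  -72. -104.   54.] margin 58.0 wr [ 0.63 -0.26  0.21] [ 0.5  -0.26  0.11] elb z 0.54
-60 1 [ -12.   54.   12.  -59. -120. -130.] margin 48.0 wr [ 0.75 -0.16  0.22] [ 0.65 -0.22  0.12] elb z 0.5
-60 -1 [ -12.   54.   12.  -59. -120.   50.] margin 51.0 wr [ 0.75 -0.16  0.22] [ 0.65 -0.22  0.12] elb z 0.5
-30 1 [  -0.   58.   21.  -43. -134. -123.] margin 37.0 wr [ 0.82 -0.    0.2 ] [ 0.75 -0.12  0.12] elb z 0.46
-30 -1 [  -0.   58.   21.  -43. -134.   57.] margin 37.0 wr [ 0.82 -0.    0.2 ] [ 0.75 -0.1
[... 334 characters left out ...]
[  25.   60.    6.    7. -126.   94.] margin 45.0 wr [0.67 0.31 0.1 ] [0.75 0.17 0.11] elb z 0.44
60 1 [  35.   56.  -13.   27. -109.  -81.] margin 48.0 wr [0.51 0.35 0.09] [0.65 0.27 0.12] elb z 0.48
60 -1 [  35.   56.  -13.   27. -109.   99.] margin 48.0 wr [0.51 0.35 0.09] [0.65 0.27 0.12] elb z 0.48
90 1 [ 42.  50. -36.  48. -93. -87.] margin 25.0 wr [0.34 0.31 0.11] [0.5  0.31 0.11] elb z 0.53
90 -1 [ 42.  50. -36.  48. -93.  93.] margin 25.0 wr [0.34 0.31 0.11] [0.5  0.31 0.11] elb z 0.53
120 1 [  41.   45.  -59.   79.  -87. -104.] margin 2.0 wr [0.22 0.2  0.15] [0.36 0.27 0.11] elb z 0.56
120 -1 [ 41.  45. -59.  79. -87.  76.] margin 2.0 wr [0.22 0.2  0.15] [0.36 0.27 0.11] elb z 0.56
```

Emit:
jog_arm(plan="0 0 0 0 -0.8 0 -1;0 0 0 0 -0.8 0 -1;0 0 0 -0.8 0 0 -1;0 0 0 -0.8 0 0 -1;0 0 0 0 0 0 -1;0 0 0 0 0 0 -1;0 0 0 0 0 0 -1;0 0 0 0 0 0 -1;0 0 0 0 0 0 -1;0 0 0 0 0 0 -1")

```text
time_s: 31.25
tcp_pos: [0.5345, -0.2129, 0.1623]
ee_rot: [[-0.413, 0.911, -0.001], [0.911, 0.413, -0.0], [0.0, -0.001, -1.0]]
wrist_force: [0.8, 0.0, -0.3]
gripper_width: 1.0
gripper_force: 0.0
```

Run:
```python
from h import *
from kin import *
to([.533,-.214,0.014],24.4)
t,R,S=tp(); q=np.array(S['joints']); print(R.round(3))
# simulate: lift, move, pivot
L=-80; lip=np.array([.51,.045,.09])
R0,B=toolR(-65.6,0,1)
seq=[(np.array([.533,-.214,.014]),R0)]
seq+=[(np.array([.533,-.214,z]),R0) for z in(.06,.10,.15)]
for a in np.linspace(0,1,8)[1:]:
    Rr,B=toolR(-65.6-14.4*a,0,1); e=lip+B@[-.055,0,-.021]; e[2]=.15; seq.append((np.array([.533,-.214,.15])*(1-a)+e*a,Rr))
for th in(0,15,30,45,60,75,90,95):
    l=lip-np.array([0,0,.025*(th>45)]); Rr,B=toolR(L,th,1); seq.append((l+B@[-.055,0,-.021],Rr))
for p,Rr in seq:
    q,e=ik(p,Rr,q); print(p.round(3),q.round(1),round(e,5),chain(q)[2].round(2),chain(q)[1].round(2))
```

```text
t 31.25 tcp [ 0.5345 -0.2129  0.1623] shift units [-0.02 -0.07  5.93] world yaw change 0.0 tool-z turn units -0.0 joints [  -5.6   20.1  -11.7    0.   -58.3 -150. ] w 1.0
[[-0.413  0.911 -0.001]
 [ 0.911  0.413 -0.   ]
 [ 0.    -0.001 -1.   ]]
[ 0.533 -0.214  0.014] [  -5.7   30.3  -20.6   -0.   -39.  -149.9] 0.0 [ 0.53 -0.21  0.32] [ 0.55 -0.06  0.32]
[ 0.533 -0.214  0.06 ] [  -5.7   26.7  -18.5   -0.   -44.9 -149.9] 0.0 [ 0.53 -0.21  0.37] [ 0.55 -0.06  0.37]
[ 0.533 -0.214  0.1  ] [  -5.7   23.8  -16.2    0.   -50.  -149.9] 0.0 [ 0.53 -0.21  0.41] [ 0.55 -0.06  0.41]
[ 0.533 -0.214  0.15 ] [  -5.7   20.7  -12.8    0.   -56.5 -149.9] 0.0 [ 0.53 -0.21  0.46] [ 0.55 -0.06  0.46]
[ 0.527 -0.17   0.15 ] [  -1.1   18.8  -15.7   -0.   -55.5 -156.6] 0.0 [ 0.53 -0.17  0.46] [ 0.53 -0.01  0.46]
[ 0.521 -0.125  0.15 ] [   3.8   17.2  -18.1   -0.   -54.7 -163.5] 0.0 [ 0.52 -0.13  0.46] [0.51 0.03 0.46]
[ 0.516 -0.081  0.15 ] [   8.9   15.9  -20.    -0.   -54.1 -170.7] 0.0 [ 0.52 -0.08  0.46] [0.49 0.08 0.46]
[ 0.511 -0.036  0.15 ] [  14.    15.1  -21.1   -0.3  -53.8 -177.5] 0.0075 [ 0.51 -0.0
[... 498 characters left out ...]
.6  -49.7 -177.1] 0.0 [0.51 0.02 0.38] [0.49 0.18 0.42]
[0.5   0.102 0.099] [   8.9   22.8  -12.2  -35.   -60.7 -159.9] 0.0 [ 0.53 -0.05  0.37] [0.56 0.09 0.44]
[0.501 0.098 0.114] [  -0.7   27.    -7.3  -46.5  -73.1 -148. ] 0.0 [ 0.54 -0.12  0.33] [ 0.61 -0.01  0.43]
[0.502 0.09  0.102] [  -8.5   35.    -4.2  -55.7  -84.1 -137.6] 0.0 [ 0.55 -0.17  0.26] [ 0.64 -0.1   0.36]
[0.504 0.079 0.113] [ -14.    41.8   -0.9  -62.6  -96.5 -132.4] 0.0 [ 0.56 -0.21  0.19] [ 0.67 -0.17  0.3 ]
[0.506 0.066 0.12 ] [ -17.6   49.2    2.   -69.  -108.3 -129.3] 0.0 [ 0.56 -0.24  0.12] [ 0.68 -0.22  0.22]
[0.507 0.061 0.122] [ -18.5   51.7    2.8  -71.1 -112.2 -128.6] 0.0 [ 0.56 -0.24  0.09] [ 0.68 -0.23  0.19]
```

Run:
```python
from h import *
from kin import *
t,R,S=tp(); q=np.array(S['joints'])
L=-55; lip=np.array([.495,.042,.09])
R0,B=toolR(-65.6,0,1)
seq=[]
seq+=[(np.array([.533,-.214,z]),R0) for z in(.014,.06,.10,.15)]
for a in np.linspace(0,1,6)[1:]:
    Rr,B=toolR(-65.6+10.6*a,0,1); e=lip+B@[-.055,0,-.021]; e[2]=.15; seq.append((np.array([.533,-.214,.15])*(1-a)+e*a,Rr))
for th in(0,15,30,45,60,75,90,95):
    l=lip-np.array([0,0,.025*(th>45)]); Rr,B=toolR(L,th,1); seq.append((l+B@[-.055,0,-.021],Rr))
for p,Rr in seq:
    q,e=ik(p,Rr,q); print(p.round(3),q.round(1),round(e,5),chain(q)[2].round(2),chain(q)[1].round(2))
```

```text
[ 0.533 -0.214  0.014] [  -5.7   30.3  -20.6   -0.   -39.  -149.9] 0.0 [ 0.53 -0.21  0.32] [ 0.55 -0.06  0.32]
[ 0.533 -0.214  0.06 ] [  -5.7   26.7  -18.5   -0.   -44.9 -149.9] 0.0 [ 0.53 -0.21  0.37] [ 0.55 -0.06  0.37]
[ 0.533 -0.214  0.1  ] [  -5.7   23.8  -16.2    0.   -50.  -149.9] 0.0 [ 0.53 -0.21  0.41] [ 0.55 -0.06  0.41]
[ 0.533 -0.214  0.15 ] [  -5.7   20.7  -12.8    0.   -56.5 -149.9] 0.0 [ 0.53 -0.21  0.46] [ 0.55 -0.06  0.46]
[ 0.52  -0.153  0.15 ] [   0.7   17.8  -17.2   -0.   -55.  -154.2] 0.0 [ 0.52 -0.15  0.46] [0.52 0.01 0.46]
[ 0.507 -0.092  0.15 ] [   7.7   15.3  -20.8   -0.   -53.8 -159.1] 0.0 [ 0.51 -0.09  0.46] [0.49 0.07 0.46]
[ 0.493 -0.032  0.15 ] [  15.1   13.4  -23.6   -0.   -53.  -164.4] 0.0 [ 0.49 -0.03  0.46] [0.45 0.12 0.46]
[0.479 0.028 0.15 ] [  22.8   12.   -25.5   -0.   -52.5 -169.9] 0.0 [0.48 0.03 0.46] [0.42 0.18 0.46]
[0.463 0.087 0.15 ] [  30.4   11.2  -26.5   -0.   -52.2 -175.4] 0.0 [0.46 0.09 0.46] [0.38 0.22 0.46]
[0.463 0.087 0.069] [  30.4   17.8  -32.3   -0.   -40.  -175.4] 0.0 [0.46 0.09 0.38] [0.38 0.22 0.38]
[0.461 0.09  0.084] [  20.2   20.2  -20.3  -17.8  -54.8 -154.2] 0.0 [0.51 0.02 0.38] [0.48 0.18 0.42]
[0.462 0.09  0.099] [  10.9   24.7  -11.1  -29.   -70.1 -141.9] 0.0 [ 0.55 -0.04  0.37] [0.57 0.11 0.43]
[0.464 0.086 0.114] [   3.4   30.6   -3.6  -37.2  -84.8 -135. ] 0.0 [ 0.59 -0.09  0.33] [0.64 0.04 0.41]
[0.469 0.079 0.102] [  -2.2   39.2    2.   -44.   -96.6 -129.6] 0.0 [ 0.62 -0.14  0.26] [ 0.69 -0.03  0.34]
[0.475 0.07  0.113] [  -6.3   46.3    7.5  -50.4 -109.6 -128.4] 0.0 [ 0.65 -0.17  0.19] [ 0.73 -0.08  0.29]
[0.483 0.059 0.12 ] [  -9.1   53.3   12.   -57.4 -121.5 -129.2] 0.0 [ 0.66 -0.19  0.12] [ 0.76 -0.12  0.22]
[0.486 0.055 0.122] [  -9.9   55.6   13.2  -59.9 -125.3 -129.9] 0.0 [ 0.66 -0.2   0.09] [ 0.77 -0.13  0.2 ]
```

Emit:
jog_arm(plan="0 0 0.94 0 0 0 -1;0 0 0.94 0 0 0 -1;0 0 0.94 0 0 0 -1;0 0 0.94 0 0 0 -1;0 0 0.94 0 0 0 -1;0 0 0.8 0 0 0 -1;0 0 0.45 0 0 0 -1;0 0 0 0 0 0 -1;0 0 0 0 0 0 1;0 0 0 0 0 0 1")

```text
time_s: 32.25
tcp_pos: [0.5352, -0.2132, 0.0152]
ee_rot: [[-0.413, 0.911, 0.002], [0.911, 0.413, -0.0], [-0.001, 0.002, -1.0]]
wrist_force: [-0.4, -0.3, 0.6]
gripper_width: 0.891
gripper_force: 0.0
```

Emit:
jog_arm(plan="0 0 0 0 0 0 1;0 0 0 0 0 0 1;0 0 0 0 0 0 1;0 0 -0.4 0 0 0 1;0 0 -0.7 0 0 0 1;0 0 -0.9 0 0 0 1;0 0 -1 0 0 0 1;0 0 -1 0 0 0 1;0 0 -0.8 0 0 0 1;0 0 -0.6 0 0 0 1")

```text
time_s: 33.25
tcp_pos: [0.535, -0.2128, 0.1511]
ee_rot: [[-0.413, 0.911, 0.003], [0.911, 0.413, 0.0], [-0.001, 0.003, -1.0]]
wrist_force: [0.1, -0.3, -1.8]
gripper_width: 0.69
gripper_force: 30.0
```

Emit:
jog_arm(plan="0 0 0 0 0 -0.66 1;0 0 0 0 0 -0.66 1;0 0 0 0 0.94 0 1;0 0 0 0 0.94 0 1;0 0 0 0 0 0 1;0 0 0 0 0 0 1;0 0 0 0 0 0 1;0 0 0 0 0 0 1;0 0 0 0 0 0 1;0 0 0 0 0 0 1")

```text
time_s: 34.25
tcp_pos: [0.5341, -0.2126, 0.1495]
ee_rot: [[-0.554, 0.819, -0.148], [0.791, 0.573, 0.212], [0.259, 0.0, -0.966]]
wrist_force: [0.1, 0.8, -2.2]
gripper_width: 0.688
gripper_force: 30.0
```

Run:
```python
from h import *
print(tp()[1].round(3)); to([.461,.090,.15]); to([.461,.090,.084])
```

```text
[[-0.554  0.819 -0.148]
 [ 0.791  0.573  0.212]
 [ 0.259  0.    -0.966]]
t 34.25 tcp [ 0.5341 -0.2126  0.1495] shift units [11.2   4.54  2.98]  joints [ -11.5   27.4    0.6  -10.7  -74.4 -129.7] w 0.688
t 34.25 tcp [ 0.5341 -0.2126  0.1495] shift units [10.52  4.54  5.53]  joints [ -11.5   27.4    0.6  -10.7  -74.4 -129.7] w 0.688
```

Emit:
jog_arm(plan="0.86 0.35 0.23 0 0 0 1;0.86 0.35 0.23 0 0 0 1;0.86 0.35 0.23 0 0 0 1;0.86 0.35 0.23 0 0 0 1;0.86 0.35 0.23 0 0 0 1;0.86 0.35 0.23 0 0 0 1;0.86 0.35 0.23 0 0 0 1;0.86 0.35 0.23 0 0 0 1;0.86 0.35 0.23 0 0 0 1;0.86 0.35 0.23 0 0 0 1")

```text
time_s: 35.25
tcp_pos: [0.4781, 0.0206, 0.1497]
ee_rot: [[-0.553, 0.82, -0.148], [0.792, 0.573, 0.213], [0.259, 0.001, -0.966]]
wrist_force: [0.6, -0.3, -2.1]
gripper_width: 0.689
gripper_force: 30.0
```

Emit:
jog_arm(plan="0.86 0.35 0.23 0 0 0 1;0.86 0.35 0.23 0 0 0 1;0.86 0.35 0.23 0 0 0 1;0 0 0 0 0 0 1;-0.23 0 0.85 0 0 0 1;-0.23 0 0.85 0 0 0 1;-0.23 0 0.85 0 0 0 1;0 0 0 0 0 0 1;0 0 0 0 0 0 1;0 0 0 0 0 0 1")

```text
time_s: 36.25
tcp_pos: [0.4629, 0.0892, 0.0846]
ee_rot: [[-0.554, 0.82, -0.146], [0.792, 0.573, 0.213], [0.258, 0.002, -0.966]]
wrist_force: [-0.1, -0.5, -1.6]
gripper_width: 0.688
gripper_force: 30.0
```

Emit:
jog_arm(plan="0.11 0 -0.29 0 0.95 0 1;0.11 0 -0.29 0 0.95 0 1;0.11 0 -0.29 0 0.95 0 1;0.11 0 -0.29 0 0.95 0 1;-0.7 0 0.7 0 0 0 1;0 0 0 0 0 0 1;0 0 0 0 0 0 1;0 0 0 0 0 0 1;0 0 0 0 0 0 1;0 0 0 0 0 0 1")

```text
time_s: 37.25
tcp_pos: [0.4637, 0.0874, 0.0902]
ee_rot: [[-0.404, 0.819, -0.407], [0.575, 0.573, 0.584], [0.712, 0.002, -0.703]]
wrist_force: [0.3, 0.6, -2.1]
gripper_width: 0.691
gripper_force: 30.0
```

Run:
```python
from h import *
t,R,s=tp(); B=np.stack([-R[:,0],R[:,1],-R[:,2]],1)
print('tilt',np.rad2deg(np.arccos(B[2,2])),'lip',t+B@[.055,0,.021],'L',np.rad2deg(np.arctan2(B[1,0],B[0,0]))); to(t)
cap('scene','sc1.png')
```

```text
tilt 45.36654683200087 lip [0.49451369 0.04347904 0.06583326] L -54.902823936449735
t 37.25 tcp [0.4637 0.0874 0.0902] shift units [0. 0. 0.]  joints [   3.4   32.5   -4.4  -37.7  -82.8 -133.3] w 0.691
```

View pics/sc1.png

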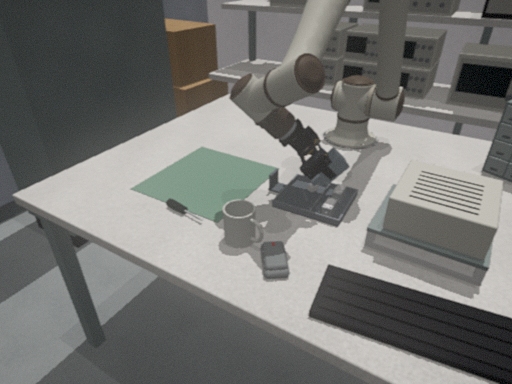

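The scene view shows the bin at (320,165), tipped over the tray, with its lip above the large compartment. I'll tip it the rest of the way.

Emit:
jog_arm(plan="0.11 0 -0.29 0 0.95 0 1;0.11 0 -0.29 0 0.95 0 1;0.06 0 -0.15 0 0.5 0 1;0.06 0 -0.15 0 0.5 0 1;0.06 0 -0.15 0 0.5 0 1;0.06 0 -0.15 0 0.5 0 1;0.11 0 -0.29 0 0.95 0 1;0.11 0 -0.29 0 0.95 0 1;0 0 0 0 0 0 1;0 0 0 0 0 0 1")

```text
time_s: 38.3
tcp_pos: [0.482, 0.0605, 0.1213]
ee_rot: [[0.018, 0.82, -0.572], [-0.024, 0.573, 0.82], [1.0, -0.001, 0.03]]
wrist_force: [0.1, -0.5, -0.8]
gripper_width: 0.69
gripper_force: 30.0
```

Emit:
jog_arm(plan="0.3 0 0 0 0 0 1;-0.3 0 0 0 0 0 1;0.3 0 0 0 0 0 1;-0.3 0 0 0 0 0 1;0 0.3 0 0 0 0 1;0 -0.3 0 0 0 0 1;0 0 0 0 0 0 1;0 0 0 0 0 0 1;0 0 0 0 0 0 1;0 0 0 0 0 0 1")

```text
time_s: 39.3
tcp_pos: [0.482, 0.0605, 0.122]
ee_rot: [[0.018, 0.82, -0.572], [-0.026, 0.572, 0.82], [0.999, 0.0, 0.032]]
wrist_force: [-0.2, -0.5, -1.1]
gripper_width: 0.689
gripper_force: 30.0
```

Run:
```python
from h import *
t,R,s=tp(); B=np.stack([-R[:,0],R[:,1],-R[:,2]],1)
print('tilt',np.rad2deg(np.arccos(B[2,2])),'lip',t+B@[.055,0,.021],s['wrist_force']); to(t)
p,_=cap('scene'); q,_=cap('top')
a=cv2.resize(p[120:240,200:400],(800,480)); cv2.imwrite('pics/sc2.png',a[:,:,::-1])
```

```text
tilt 91.83913071082749 lip [0.49296941 0.04477619 0.06630523] [-0.23695193 -0.51661018 -1.14926115]
t 39.30 tcp [0.482  0.0605 0.122 ] shift units [0. 0. 0.]  joints [  -9.2   53.7   12.   -58.5 -122.7 -129.5] w 0.689
```

View pics/sc2.png

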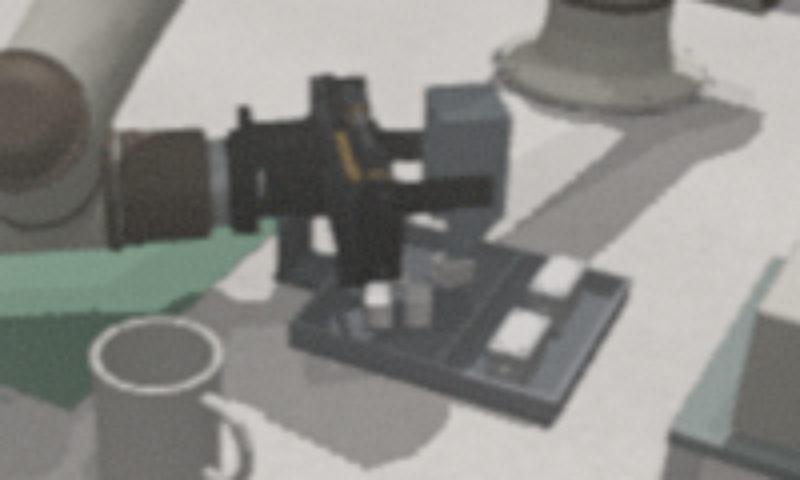

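Emit:
jog_arm(plan="0.8 0 0 0 0 0 1;0.8 0 0 0 0 0 1;-0.11 0 0.29 0 -0.95 0 1;-0.11 0 0.29 0 -0.95 0 1;-0.11 0 0.29 0 -0.95 0 1;-0.11 0 0.29 0 -0.95 0 1;-0.11 0 0.29 0 -0.95 0 1;-0.11 0 0.29 0 -0.95 0 1;-0.11 0 0.29 0 -0.95 0 1;-0.11 0 0.29 0 -0.95 0 1")

```text
time_s: 40.4
tcp_pos: [0.4593, 0.0936, 0.1203]
ee_rot: [[-0.493, 0.82, -0.291], [0.704, 0.572, 0.42], [0.511, 0.002, -0.86]]
wrist_force: [-0.6, 0.6, -0.9]
gripper_width: 0.69
gripper_force: 30.0
```

Emit:
jog_arm(plan="-0.11 0 0.29 0 -0.95 0 1;-0.11 0 0.29 0 -0.95 0 1;0 0 0 0 0 0 1;0.23 0 -0.9 0 0 0 1;0.23 0 -0.9 0 0 0 1;0 0 0 0 0 0 1;0 0 0 0 0 0 1;0 0 0 0 0 0 1;0 0 0 0 0 0 1;0 0 0 0 0 0 1")

```text
time_s: 41.4
tcp_pos: [0.4582, 0.0937, 0.1499]
ee_rot: [[-0.55, 0.82, -0.158], [0.789, 0.572, 0.223], [0.274, -0.002, -0.962]]
wrist_force: [-0.5, 0.6, -1.3]
gripper_width: 0.688
gripper_force: 30.0
```

Run:
```python
from h import *
print(tp()[1].round(3),tp()[2]['wrist_force']); to([.55,-.28,.13])
```

```text
[[-0.55   0.82  -0.158]
 [ 0.789  0.572  0.223]
 [ 0.274 -0.002 -0.962]] [-0.49204892  0.61164514 -1.26134226]
t 41.40 tcp [0.4582 0.0937 0.1499] shift units [-14.03  -5.54  -3.16]  joints [  20.4   15.3  -16.3  -17.2  -63.7 -157.1] w 0.688
```

Emit:
jog_arm(plan="-0.935 -0.37 -0.21 0 0 0 1;-0.935 -0.37 -0.21 0 0 0 1;-0.935 -0.37 -0.21 0 0 0 1;-0.935 -0.37 -0.21 0 0 0 1;-0.935 -0.37 -0.21 0 0 0 1;-0.935 -0.37 -0.21 0 0 0 1;-0.935 -0.37 -0.21 0 0 0 1;-0.935 -0.37 -0.21 0 0 0 1;-0.935 -0.37 -0.21 0 0 0 1;-0.935 -0.37 -0.21 0 0 0 1")

```text
time_s: 42.4
tcp_pos: [0.5197, -0.1561, 0.1368]
ee_rot: [[-0.55, 0.82, -0.157], [0.789, 0.572, 0.224], [0.274, -0.001, -0.962]]
wrist_force: [0.5, 0.7, -1.0]
gripper_width: 0.69
gripper_force: 30.0
```

Emit:
jog_arm(plan="-0.935 -0.37 -0.21 0 0 0 1;-0.935 -0.37 -0.21 0 0 0 1;-0.935 -0.37 -0.21 0 0 0 1;-0.935 -0.37 -0.21 0 0 0 1;-0.935 -0.37 -0.21 0 0 0 1;0 0 0 0 -0.99 0 1;0 0 0 0 -1 0 1;0 0 0 0 0 0 1;0 0 0 0 0 0 1;0 0 0 0 0 0 1")

```text
time_s: 43.4
tcp_pos: [0.5515, -0.28, 0.1313]
ee_rot: [[-0.572, 0.82, 0.002], [0.82, 0.573, -0.001], [-0.002, 0.001, -1.0]]
wrist_force: [-0.5, 0.6, -1.1]
gripper_width: 0.687
gripper_force: 30.0
```

Run:
```python
from h import *
print(tp()[1].round(3)); to([.55,-.28,.0145])
p,_=cap('top'); a=cv2.resize(p[185:295,130:270],(700,550)); cv2.imwrite('pics/t4.png',np.clip(a[:,:,::-1]*1.4,0,255).astype(np.uint8))
```

```text
[[-0.572  0.82   0.002]
 [ 0.82   0.573 -0.001]
 [-0.002  0.001 -1.   ]]
t 43.40 tcp [ 0.5515 -0.28    0.1313] shift units [ 0.04 -0.06  4.67]  joints [ -11.9   25.6   -7.7    0.   -56.5 -133.2] w 0.687
```

View pics/t4.png

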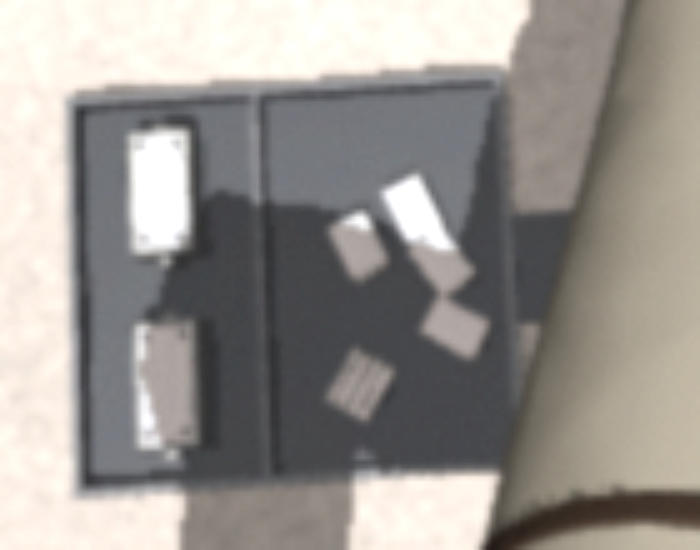

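The tray holds all the heatsinks in the large compartment, crop (330-490, 175-420), and both modules in the small one. Now I'll set the bin down.

Emit:
jog_arm(plan="0 0 0.95 0 0 0 1;0 0 0.95 0 0 0 1;0 0 0.95 0 0 0 1;0 0 0.9 0 0 0 1;0 0 0.6 0 0 0 1;0 0 0.25 0 0 0 1;0 0 0.06 0 0 0 1;0 0 0 0 0 0 1;0 0 0 0 0 0 -1;0 0 0 0 0 0 -1")

```text
time_s: 44.45
tcp_pos: [0.5512, -0.2801, 0.0149]
ee_rot: [[-0.572, 0.82, 0.003], [0.82, 0.572, -0.002], [-0.003, 0.001, -1.0]]
wrist_force: [-0.3, -0.2, -0.8]
gripper_width: 0.792
gripper_force: 0.0
```

Emit:
jog_arm(plan="0 0 0 0 0 0 -1;0 0 0 0 0 0 -1;0 0 0 0 0 0 -1;0 0 -0.4 0 0 0 -1;0 0 -0.9 0 0 0 -1;0 0 -1 0 0 0 -1;0 0 -1 0 0 0 -1;0 0 -1 0 0 0 -1;0 0 -1 0 0 0 -1;0 0 0 0 0 0 -1")

```text
time_s: 45.45
tcp_pos: [0.5527, -0.2805, 0.152]
ee_rot: [[-0.573, 0.819, 0.01], [0.819, 0.573, -0.004], [-0.009, 0.005, -1.0]]
wrist_force: [0.8, 0.2, -0.2]
gripper_width: 0.998
gripper_force: 0.0
```

Emit:
jog_arm(plan="-0.57 0.82 0 0 0 0 -1;-0.57 0.82 0 0 0 0 -1;0.3 0.4 -1 0 0 0 -1;0.3 0.4 -1 0 0 0 -1;0 0 -1 0 0 0 -1;0 0 -1 0 0 0 -1;0 0 0 0 0 0 -1;0 0 0 0 0 0 -1;0 0 0 0 0 0 -1;0 0 0 0 0 0 -1")

```text
time_s: 46.45
tcp_pos: [0.6073, -0.2555, 0.2452]
ee_rot: [[-0.572, 0.82, -0.002], [0.82, 0.572, -0.0], [0.001, -0.002, -1.0]]
wrist_force: [0.6, 0.0, 0.5]
gripper_width: 1.0
gripper_force: 0.0
```

```bash
python3 look.py top5.png
python3 - <<'E'
from h import *
t,R,s=tp(); print(R.round(3)); to([.506,-.074,.12],0)
p,d=cap('top'); W=cloud('top',d);H=W[...,2];X,Y=W[...,0],W[...,1]
for nm,m in(('traywall',(H>0.015)&(H<0.03)&(X>0.38)&(X<0.65)&(Y>0.13)&(Y<0.18)),('handle',(H>0.05)&(H<0.075)&(X>0.38)&(X<0.65)&(Y>-0.12)&(Y<0.02))):
    q=W[m]; rc=cv2.minAreaRect((q[:,:2]*1000).astype(np.float32)) if len(q) else 0; print(nm,len(q),rc)
# board front strip: edges in x, and front edge y
m=(H>0.055)&(H<0.075)&(X>0.3)&(X<0.7)&(Y>0.23)&(Y<0.275)
q=W[m]; n,l,s,_=cv2.connectedComponentsWithStats(m.astype(np.uint8)); i=1+s[1:,4].argmax(); q=W[l==i]
print('strip',cv2.minAreaRect((q[:,:2]*1000).astype(np.float32)), np.percentile(q,[.5,99.5],axis=0).round(4))
E
```

```text
[  270    51   191   271 21666] z90 0.6265 [453.6 -99.9] [ 19.9 167.1] 90.0
[313 188  57  52 735] z90 0.0518 [ 551.6 -280.3] [ 59.8 108.5] 35.2
[[-0.572  0.82  -0.002]
 [ 0.82   0.572 -0.001]
 [ 0.    -0.002 -1.   ]]
t 46.50 tcp [ 0.6074 -0.2556  0.2455] shift units [8.28 0.84 5.02] world yaw change -34.9 tool-z turn units 4.36 joints [  -8.8   24.7    7.9    0.   -73.3 -136.3] w 0.999
traywall 268 ((498.1651916503906, 149.94094848632812), (39.30609893798828, 180.14389038085938), 89.89845275878906)
handle 0 0
strip ((513.81396484375, 263.72943115234375), (24.65740966796875, 238.02337646484375), 89.24189758300781) [[0.3951 0.2504 0.056 ]
 [0.6322 0.2749 0.0698]]
```

View pics/top5.png

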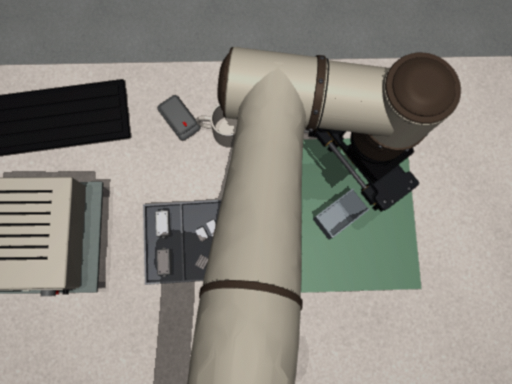

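The bin is upright on the mat at (340,212), and the tray is loaded. Next I'll turn the gripper to take the handle across its width.

Emit:
jog_arm(plan="0 0 0 0 0 -1 -1;0 0 0 0 0 -1 -1;0 0 0 0 0 -1 -1;0 0 0 0 0 -1 -1;0 0 0 0 0 -1 -1;0 0 0 0 0 -1 -1;0 0 0 0 0 -1 -1;0 0 0 0 0 -1 -1;0 0 0 0 0 -1 -1;0 0 0 0 0 -1 -1")

```text
time_s: 47.55
tcp_pos: [0.6078, -0.2557, 0.2462]
ee_rot: [[-0.904, -0.427, -0.0], [-0.427, 0.904, -0.001], [0.001, -0.001, -1.0]]
wrist_force: [0.9, 0.1, 0.8]
gripper_width: 1.001
gripper_force: 0.0
```

Emit:
jog_arm(plan="0 0 0 0 0 -1 -1;0 0 0 0 0 -1 -1;0 0 0 0 0 -1 -1;0 0 0 0 0 -1 -1;0 0 0 0 0 -1 -1;0 0 0 0 0 -1 -1;0 0 0 0 0 -1 -1;0 0 0 0 0 -1 -1;0 0 0 0 0 -0.4 -1;0 0 0 0 0 0 -1")

```text
time_s: 48.55
tcp_pos: [0.6078, -0.2556, 0.2463]
ee_rot: [[0.037, -0.999, -0.0], [-0.999, -0.037, -0.001], [0.001, 0.0, -1.0]]
wrist_force: [0.1, -0.1, 0.2]
gripper_width: 1.0
gripper_force: 0.0
```

Run:
```python
from h import *
p,d=cap('top'); W=cloud('top',d);H=W[...,2];X,Y=W[...,0],W[...,1]
m=(H>0.05)&(H<0.075)&(X>0.38)&(X<0.65)&(Y>-0.12)&(Y<0.02)
q=W[m]; print(len(q), cv2.minAreaRect((q[:,:2]*1000).astype(np.float32)) if len(q) else 0)
a=p[185:295,130:270]; cv2.imwrite('pics/t6.png',np.clip(cv2.resize(a,(700,550))[:,:,::-1]*1.4,0,255).astype(np.uint8))
to([.506,-.074,.11],182.2)
```

```text
0 0
t 48.60 tcp [ 0.6078 -0.2556  0.2463] shift units [-7.41  3.81  5.45] world yaw change 0.1 tool-z turn units -0.02 joints [ -8.8  24.7   7.9   0.1 -73.3  10.8] w 0.998
```

Emit:
jog_arm(plan="-0.93 0.48 0.3 0 0 0 -1;-0.93 0.48 0.3 0 0 0 -1;-0.93 0.48 0.3 0 0 0 -1;-0.93 0.48 0.3 0 0 0 -1;-0.93 0.48 0.8 0 0 0 -1;-0.93 0.48 1 0 0 0 -1;-0.93 0.48 1 0 0 0 -1;-0.9 0.45 1 0 0 0 -1;0 0 0 0 0 0 -1;0 0 0 0 0 0 -1")

```text
time_s: 49.6
tcp_pos: [0.5062, -0.074, 0.1216]
ee_rot: [[0.038, -0.999, 0.001], [-0.999, -0.038, -0.002], [0.002, -0.001, -1.0]]
wrist_force: [-0.4, 0.1, 0.6]
gripper_width: 1.0
gripper_force: 0.0
```

Run:
```python
from h import *
to([.506,-.074,.027],182.2)
p,d=cap('scene'); W=cloud('scene',d);H=W[...,2];X,Y=W[...,0],W[...,1]
m=(H>0.035)&(H<0.06)&(X>0.45)&(X<0.56)&(Y>-0.1)&(Y<-0.05)
q=W[m]; print(len(q), cv2.minAreaRect((q[:,:2]*1000).astype(np.float32)) if len(q) else 0)
a=cv2.resize(p[120:240,200:400],(800,480)); cv2.imwrite('pics/sc3.png',a[:,:,::-1])
```

```text
t 49.60 tcp [ 0.5062 -0.074   0.1216] shift units [-0.01  0.01  3.78] world yaw change 0.0 tool-z turn units -0.0 joints [ 10.   16.9 -23.5   0.1 -49.6  -7.9] w 1.0
71 ((508.52520751953125, -68.78514099121094), (10.231842041015625, 49.270721435546875), 81.08008575439453)
```

View pics/sc3.png

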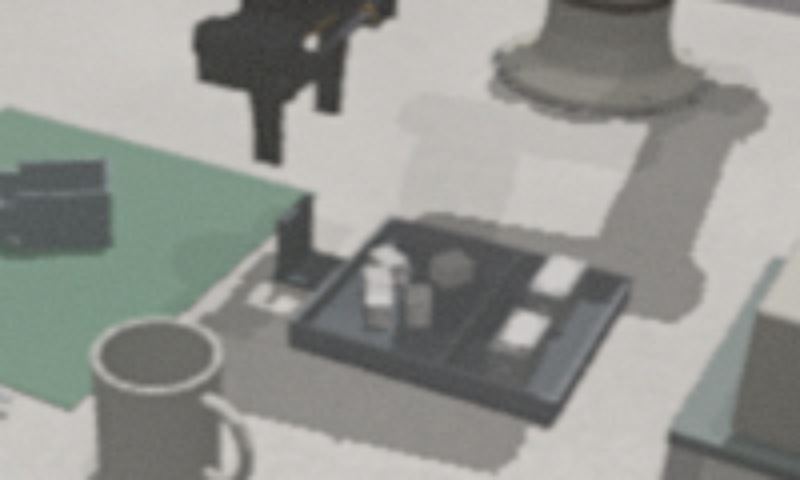

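The handle (295,240) is clear and the tray is loaded. I'll grip the handle and check how high the pile stands.

Emit:
jog_arm(plan="0 0 0.9 0 0 0 -1;0 0 0.9 0 0 0 -1;0 0 0.9 0 0 0 -1;0 0 0.8 0 0 0 -1;0 0 0.28 0 0 0 -1;0 0 0 0 0 0 -1;0 0 0 0 0 0 1;0 0 0 0 0 0 1;0 0 0 0 0 0 1;0 0 0 0 0 0 1")

```text
time_s: 50.65
tcp_pos: [0.5064, -0.0742, 0.0277]
ee_rot: [[0.037, -0.999, 0.002], [-0.999, -0.037, -0.001], [0.001, -0.002, -1.0]]
wrist_force: [-1.4, -0.1, 0.1]
gripper_width: 0.722
gripper_force: 0.0
```

Run:
```python
from h import *
for n in('scene','top'):
    p,d=cap(n); W=cloud(n,d);H=W[...,2];X,Y=W[...,0],W[...,1]
    for a,b in((-.025,.072),(.084,.16)):
        m=(X>0.42)&(X<0.585)&(Y>a)&(Y<b)&(H<.1); print(n,a,np.percentile(H[m],[50,97,99.5]).round(3))
t,R,s=tp(); print(s['gripper_width'],s['gripper_force'],s['wrist_force'])
th=np.deg2rad(-3.1)
to([.5145-.14*.016,.3005-.14,t[2]],179.1)
to([.5137-.0025-.0022-.004,.2505-.125-.14,t[2]],179.1)
```

```text
scene -0.025 [0.003 0.024 0.026]
scene 0.084 [0.004 0.037 0.039]
top -0.025 [0.005 0.025 0.027]
top 0.084 [0.005 0.023 0.025]
0.6361179648262435 0.0 [ 0.46350151  0.16998225 -0.38608685]
t 50.75 tcp [ 0.5062 -0.0743  0.0274] shift units [-9.37 -0.59 -0.01] world yaw change -3.0 tool-z turn units 0.38 joints [  9.9  24.7 -29.1   0.1 -36.2  -7.9] w 0.636
t 50.75 tcp [ 0.5062 -0.0743  0.0274] shift units [-2.39 -0.04 -0.  ] world yaw change -3.0 tool-z turn units 0.38 joints [  9.9  24.7 -29.1   0.1 -36.2  -7.9] w 0.636
```

Emit:
jog_arm(plan="0 0 0 0 0 0 1;0 0 0 0 0 0 1;0 0 0 0 0 0 1;-0.05 0 0 0 0 0 1;-0.1 0 0 0 0 0.02 1;-0.2 -0.02 0 0 0 0.03 1;-0.2 -0.02 0 0 0 0.03 1;-0.2 -0.02 0 0 0 0.03 1;-0.2 -0.02 0 0 0 0.03 1;-0.2 -0.02 0 0 0 0.03 1")

```text
time_s: 51.75
tcp_pos: [0.5072, -0.0466, 0.0273]
ee_rot: [[0.014, -1.0, -0.0], [-1.0, -0.014, -0.003], [0.003, 0.0, -1.0]]
wrist_force: [-1.5, -6.4, 4.1]
gripper_width: 0.57
gripper_force: 30.0
```

Emit:
jog_arm(plan="-0.2 -0.02 0 0 0 0.03 1;-0.2 -0.02 0 0 0 0.03 1;-0.2 -0.03 0 0 0 0.03 1;-0.2 -0.03 0 0 0 0.03 1;-0.2 -0.03 0 0 0 0.03 1;-0.2 -0.03 0 0 0 0.03 1;-0.2 -0.03 0 0 0 0.03 1;-0.15 -0.02 0 0 0 0 1;-0.05 0 0 0 0 0 1;0 0 0 0 0 0 1")

```text
time_s: 52.75
tcp_pos: [0.5126, -0.0065, 0.0273]
ee_rot: [[-0.015, -1.0, -0.0], [-1.0, 0.015, -0.003], [0.003, 0.0, -1.0]]
wrist_force: [-0.9, -5.1, 4.9]
gripper_width: 0.571
gripper_force: 30.0
```

Run:
```python
from h import *
t,R,s=tp(); print(s['wrist_force'],s['gripper_force'])
to([.5145-.14*.016,.3005-.14,t[2]],179.1)
p,d=cap('top','top7.png'); W=cloud('top',d);H=W[...,2];X,Y=W[...,0],W[...,1]
# tray side walls: fit edges of walls at z~22mm in leading half
m=(H>0.014)&(H<0.032)&(X>0.40)&(X<0.63)&(Y>0.12)&(Y<0.225)
q=W[m]
for lo,hi,nm in((.40,.45,'near'),(.58,.63,'far')):
    k=(q[:,0]>lo)&(q[:,0]<hi); bx=[]
    for y in np.arange(.12,.225,.01):
        z=q[k&(abs(q[:,1]-y)<.005)]
        if len(z): bx.append((round(y,3),round(float(z[:,0].min()),4),round(float(z[:,0].max()),4)))
    print(nm,bx)
print('lead',np.percentile(q[:,1],99.5))
```

```text
[-0.91132258 -5.09840217  4.88108606] 30.001486279070377
t 52.75 tcp [ 0.5126 -0.0065  0.0273] shift units [-6.68  0.12 -0.02] world yaw change -0.0 tool-z turn units 0.0 joints [ 17.5  24.8 -28.9   0.2 -36.3 -18.6] w 0.571
near [(np.float64(0.12), 0.4247, 0.4269), (np.float64(0.13), 0.4248, 0.4272), (np.float64(0.14), 0.4251, 0.4274), (np.float64(0.15), 0.4254, 0.4475), (np.float64(0.16), 0.4257, 0.4281), (np.float64(0.17), 0.426, 0.4284)]
far [(np.float64(0.12), 0.6002, 0.6029), (np.float64(0.13), 0.6003, 0.6039), (np.float64(0.14), 0.5884, 0.6035), (np.float64(0.15), 0.58, 0.6037), (np.float64(0.16), 0.6012, 0.6042), (np.float64(0.17), 0.5823, 0.604), (np.float64(0.18), 0.5809, 0.605), (np.float64(0.19), 0.5873, 0.6047), (np.float64(0.2), 0.6021, 0.6052), (np.float64(0.21), 0.6014, 0.6054), (np.float64(0.22), 0.602, 0.6051)]
lead 0.2230656756495752
```

View pics/top7.png

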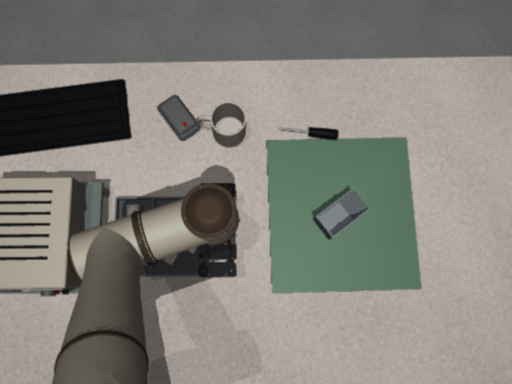

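The tray's leading end is about 2 cm short of the entrance, and centred to within about 2 mm. I'll slide it straight in.

Emit:
jog_arm(plan="-0.1 0.02 0 0 0 -0.02 1;-0.2 0.02 0 0 0 -0.02 1;-0.2 0.02 0 0 0 -0.02 1;-0.2 0 0 0 0 0 1;-0.2 0 0 0 0 0 1;-0.2 0 0 0 0 0 1;-0.2 0 0 0 0 0 1;-0.2 0 0 0 0 0 1;-0.2 0 0 0 0 0 1;-0.2 0 0 0 0 0 1")

```text
time_s: 53.8
tcp_pos: [0.5116, 0.0406, 0.0272]
ee_rot: [[-0.008, -1.0, -0.0], [-1.0, 0.008, -0.003], [0.003, 0.0, -1.0]]
wrist_force: [0.3, -8.4, 4.2]
gripper_width: 0.571
gripper_force: 30.0
```

Emit:
jog_arm(plan="-0.2 0 0 0 0 0 1;-0.2 0 0 0 0 0 1;-0.2 0 0 0 0 0 1;-0.2 0 0 0 0 0 1;-0.2 0 0 0 0 0 1;-0.2 0 0 0 0 0 1;-0.2 0 0 0 0 0 1;-0.2 0 0 0 0 0 1;-0.2 0 0 0 0 0 1;-0.2 0 0 0 0 0 1")

```text
time_s: 54.8
tcp_pos: [0.5118, 0.0903, 0.0273]
ee_rot: [[-0.008, -1.0, -0.001], [-1.0, 0.008, -0.004], [0.004, 0.001, -1.0]]
wrist_force: [-0.0, -8.9, 5.1]
gripper_width: 0.571
gripper_force: 30.0
```

Run:
```python
from h import *
t,R,s=tp(); print(s['wrist_force'],s['gripper_force'],R[:,0].round(3))
to([.5145-.14*.016,.3005-.14,t[2]],179.1)
```

```text
[-0.02540239 -8.88172968  5.13905391] 30.01128954347223 [-0.008 -1.     0.004]
t 54.80 tcp [0.5118 0.0903 0.0273] shift units [-2.81  0.   -0.01] world yaw change -0.5 tool-z turn units 0.06 joints [ 28.   25.3 -27.9   0.3 -36.9 -28.7] w 0.571
```

Emit:
jog_arm(plan="-0.2 0 0 0 0 0 1;-0.2 0 0 0 0 0 1;-0.2 0 0 0 0 0 1;-0.2 0 0 0 0 0 1;-0.2 0 0 0 0 0 1;-0.2 0 0 0 0 0 1;-0.2 0 0 0 0 0 1;-0.2 0 0 0 0 0 1;-0.2 0 0 0 0 0 1;-0.2 0 0 0 0 0 1")

```text
time_s: 55.8
tcp_pos: [0.5121, 0.1399, 0.0273]
ee_rot: [[-0.008, -1.0, -0.001], [-1.0, 0.008, -0.004], [0.004, 0.001, -1.0]]
wrist_force: [-0.1, -8.7, 5.9]
gripper_width: 0.57
gripper_force: 30.0
```

Emit:
jog_arm(plan="-0.1 0 0 0 0 0 1;-0.1 0 0 0 0 0 1;-0.1 0 0 0 0 0 1;-0.1 0 0 0 0 0 1;-0.05 0 0 0 0 0 1;-0.05 0 0 0 0 0 1;-0.03 0 0 0 0 0 1;0 0 0 0 0 0 1;0 0 0 0 0 0 1;0 0 0 0 0 0 1")

```text
time_s: 56.8
tcp_pos: [0.5122, 0.153, 0.0273]
ee_rot: [[-0.008, -1.0, -0.001], [-1.0, 0.008, -0.004], [0.004, 0.001, -1.0]]
wrist_force: [-0.6, -7.6, 6.8]
gripper_width: 0.573
gripper_force: 30.0
```

Emit:
jog_arm(plan="-0.03 0 0 0 0 0 1;-0.03 0 0 0 0 0 1;-0.03 0 0 0 0 0 1;-0.03 0 0 0 0 0 1;0 0 0 0 0 0 1;0 0 0 0 0 0 1;0 0 0 0 0 0 1;0 0 0 0 0 0 1;0 0 0 0 0 0 1;0 0 0 0 0 0 1")

```text
time_s: 57.8
tcp_pos: [0.5122, 0.156, 0.0273]
ee_rot: [[-0.008, -1.0, -0.001], [-1.0, 0.008, -0.004], [0.004, 0.001, -1.0]]
wrist_force: [0.3, -8.3, 6.8]
gripper_width: 0.573
gripper_force: 30.0
```

Now I'll creep forward until it touches the stop.

Emit:
jog_arm(plan="-0.03 0 0 0 0 0 1;-0.03 0 0 0 0 0 1;-0.03 0 0 0 0 0 1;-0.03 0 0 0 0 0 1;0 0 0 0 0 0 1;0 0 0 0 0 0 1;0 0 0 0 0 0 1;0 0 0 0 0 0 1;0 0 0 0 0 0 1;0 0 0 0 0 0 1")

```text
time_s: 58.8
tcp_pos: [0.5122, 0.1589, 0.0273]
ee_rot: [[-0.008, -1.0, -0.001], [-1.0, 0.008, -0.004], [0.004, 0.001, -1.0]]
wrist_force: [0.6, -8.4, 6.8]
gripper_width: 0.568
gripper_force: 30.0
```

Emit:
jog_arm(plan="-0.03 0 0 0 0 0 1;-0.03 0 0 0 0 0 1;0 0 0 0 0 0 1;0 0 0 0 0 0 1;0 0 0 0 0 0 1;0 0 0 0 0 0 1;0 0 0 0 0 0 1;0 0 0 0 0 0 1;0 0 0 0 0 0 1;0 0 0 0 0 0 1")

```text
time_s: 59.8
tcp_pos: [0.5123, 0.1604, 0.0273]
ee_rot: [[-0.008, -1.0, -0.001], [-1.0, 0.008, -0.004], [0.004, 0.001, -1.0]]
wrist_force: [-0.1, -8.0, 6.6]
gripper_width: 0.569
gripper_force: 30.0
```

Run:
```python
from h import *
t,R,s=tp(); print(t,s['wrist_force'])
p,d=cap('top'); W=cloud('top',d);H=W[...,2];X,Y=W[...,0],W[...,1]
# rear wall of tray (y ~ .2): 
m=(H>0.012)&(H<0.03)&(X>0.40)&(X<0.63)&(Y>0.17)&(Y<0.245)
n,l,S,_=cv2.connectedComponentsWithStats(m.astype(np.uint8))
for x in np.arange(.43,.61,.02):
    k=m&(abs(X-x)<.006); 
    if k.any(): print(round(x,3),k.sum(),Y[k].min().round(4))
```

```text
[0.51227296 0.16042071 0.02726111] [-0.08267739 -8.01471109  6.60213032]
0.43 6 0.2318
0.45 6 0.2016
0.47 1 0.2254
0.49 29 0.1774
```

Emit:
jog_arm(plan="-0.03 0 0 0 0 0 1;-0.03 0 0 0 0 0 1;0 0 0 0 0 0 1;0 0 0 0 0 0 1;0 0 0 0 0 0 1;0 0 0 0 0 0 1;0 0 0 0 0 0 1;0 0 0 0 0 0 1;0 0 0 0 0 0 1;0 0 0 0 0 0 1")

```text
time_s: 60.85
tcp_pos: [0.5123, 0.1619, 0.0273]
ee_rot: [[-0.008, -1.0, -0.001], [-1.0, 0.008, -0.004], [0.004, 0.001, -1.0]]
wrist_force: [-1.2, -7.6, 6.4]
gripper_width: 0.573
gripper_force: 30.0
```

Emit:
jog_arm(plan="-0.03 0 0 0 0 0 1;-0.03 0 0 0 0 0 1;0 0 0 0 0 0 1;0 0 0 0 0 0 1;0 0 0 0 0 0 1;0 0 0 0 0 0 1;0 0 0 0 0 0 1;0 0 0 0 0 0 1;0 0 0 0 0 0 1;0 0 0 0 0 0 1")

```text
time_s: 61.85
tcp_pos: [0.512, 0.1621, 0.0272]
ee_rot: [[-0.009, -1.0, -0.002], [-1.0, 0.009, -0.006], [0.006, 0.002, -1.0]]
wrist_force: [0.7, -13.5, 6.9]
gripper_width: 0.572
gripper_force: 30.0
```

The force has risen and the TCP has stopped, so the tray is against the stop. I'll release and retreat upward.

Emit:
jog_arm(plan="0.04 0 0 0 0 0 1;0 0 0 0 0 0 1;0 0 0 0 0 0 0.1;0 0 0 0 0 0 -0.4;0 0 0 0 0 0 -0.8;0 0 0 0 0 0 -0.8;0 0 0 0 0 0 -0.8;0 0 0 0 0 0 -0.8;0 0 0 0 0 0 -0.8;0 0 0 0 0 0 -0.8")

```text
time_s: 62.85
tcp_pos: [0.5129, 0.1649, 0.0267]
ee_rot: [[-0.007, -1.0, 0.001], [-1.0, 0.007, -0.001], [0.001, -0.001, -1.0]]
wrist_force: [-0.7, -0.2, -0.9]
gripper_width: 0.897
gripper_force: 0.0
```

Emit:
jog_arm(plan="0 0 -0.2 0 0 0 -0.8;0 0 -0.6 0 0 0 -0.8;0 0 -1 0 0 0 -0.8;0 0 -1 0 0 0 -0.8;0 0 -1 0 0 0 -0.8;0 0 -1 0 0 0 -0.8;0 0 -1 0 0 0 -0.8;0 0 -1 0 0 0 -0.8;1 0 -0.5 0 0 0 -0.8;1 0 0 0 0 0 -0.8")

```text
time_s: 63.85
tcp_pos: [0.5135, 0.1153, 0.2122]
ee_rot: [[-0.006, -1.0, 0.006], [-1.0, 0.006, 0.001], [-0.001, -0.006, -1.0]]
wrist_force: [1.4, 0.4, 0.3]
gripper_width: 0.896
gripper_force: 0.0
```

Emit:
jog_arm(plan="1 0 0 0 0 0 -0.8;1 0 0 0 0 0 -0.8;1 0 0 0 0 0 -0.8;1 0 0 0 0 0 -0.8;1 0 0 0 0 0 -0.8;1 0 0 0 0 0 -0.8;0 0 0 0 0 0 -0.8;0 0 0 0 0 0 -0.8;0 0 0 0 0 0 -0.8;0 0 0 0 0 0 -0.8")

```text
time_s: 64.85
tcp_pos: [0.5113, -0.0343, 0.2096]
ee_rot: [[-0.006, -1.0, 0.001], [-1.0, 0.006, -0.001], [0.001, -0.001, -1.0]]
wrist_force: [0.4, 0.4, 0.3]
gripper_width: 0.9
gripper_force: 0.0
```

```bash
python3 look.py top8.png
python3 - <<'E'
from h import *
p,d=cap('top'); W=cloud('top',d);H=W[...,2];X,Y=W[...,0],W[...,1]
m=(H>0.05)&(H<0.07)&(X>0.45)&(X<0.58)&(Y>0.12)&(Y<0.2); q=W[m]; print('handle',len(q),cv2.minAreaRect((q[:,:2]*1000).astype(np.float32)) if len(q) else 0)
for x in np.arange(.43,.61,.02):
    k=(abs(X-x)<.006)&(H>.014)&(H<.03)&(Y>.18)&(Y<.23)
    if k.any(): print(round(x,3),Y[k].min().round(4),end='; ')
print(tp()[2]['wrist_force'])
E
```

```text
[313 188  57  52 718] z90 0.0522 [ 550.2 -278.3] [ 60.  103.1] 35.5
handle 0 0
[ 0.00982025 -0.69522583 -0.00168131]
```

View pics/top8.png

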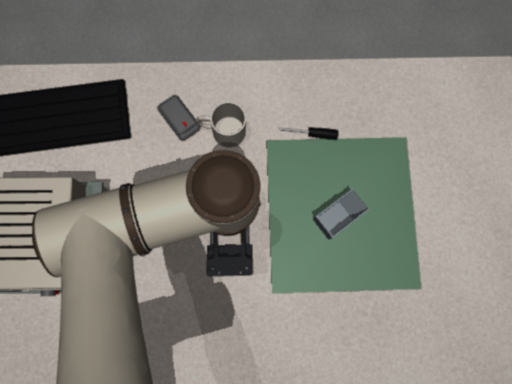

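The bin stands at (340,212) and the bystanders are untouched, but the arm hides the tray. I'll move it aside for a last check.

Emit:
jog_arm(plan="1 0 -0.3 0 0 0 -0.8;1 0 -0.3 0 0 0 -0.8;1 0 -0.3 0 0 0 -0.8;1 0 -0.3 0 0 0 -0.8;1 0 -0.3 0 0 0 -0.8;1 0 -0.3 0 0 0 -0.8;1 0 -0.3 0 0 0 -0.8;1 0 -0.3 0 0 0 -0.8;1 0 0 0 0 0 -0.8;1 0 0 0 0 0 -0.8")

```text
time_s: 65.95
tcp_pos: [0.5096, -0.2855, 0.27]
ee_rot: [[-0.007, -1.0, 0.001], [-1.0, 0.007, -0.001], [0.001, -0.001, -1.0]]
wrist_force: [0.4, -0.4, 0.3]
gripper_width: 0.9
gripper_force: 0.0
```

Emit:
jog_arm(plan="1 0 0 0 0 0 -0.8;1 0 0 0 0 0 -0.8;1 0 0 0 0 0 -0.8;1 0 0 0 0 0 -0.8;0 0 0 0 0 0 -0.8;0 0 0 0 0 0 -0.8;0 0 0 0 0 0 -0.8;0 0 0 0 0 0 -0.8;0 0 0 0 0 0 -0.8;0 0 0 0 0 0 -0.8")

```text
time_s: 66.95
tcp_pos: [0.5087, -0.3844, 0.2701]
ee_rot: [[-0.007, -1.0, 0.001], [-1.0, 0.007, -0.001], [0.001, -0.001, -1.0]]
wrist_force: [-0.4, -0.4, -0.5]
gripper_width: 0.902
gripper_force: 0.0
```

Run:
```python
from h import *
p,d=cap('top'); W=cloud('top',d);H=W[...,2];X,Y=W[...,0],W[...,1]
m=(H>0.05)&(H<0.07)&(X>0.45)&(X<0.58)&(Y>0.12)&(Y<0.2); q=W[m]; print('handle',len(q),cv2.minAreaRect((q[:,:2]*1000).astype(np.float32)) if len(q) else 0)
for x in np.arange(.43,.61,.02):
    k=(abs(X-x)<.006)&(H>.014)&(H<.03)&(Y>.18)&(Y<.23)
    if k.any(): print(round(x,3),Y[k].min().round(4),end='; ')
s,_=cap('scene'); 
a=np.hstack([cv2.resize(p[160:300,60:200],(400,400)),cv2.resize(s[130:270,250:390],(400,400))]); cv2.imwrite('pics/end.png',np.clip(a[:,:,::-1]*1.3,0,255).astype(np.uint8))
```

```text
handle 130 ((512.0894165039062, 161.62387084960938), (50.37525939941406, 9.715614318847656), 0.17947688698768616)
0.43 0.2029; 0.45 0.2029; 0.47 0.2025; 0.49 0.1819; 0.51 0.1801; 0.53 0.1801; 0.55 0.2013; 0.57 0.2013; 0.59 0.1999;
```

View pics/end.png

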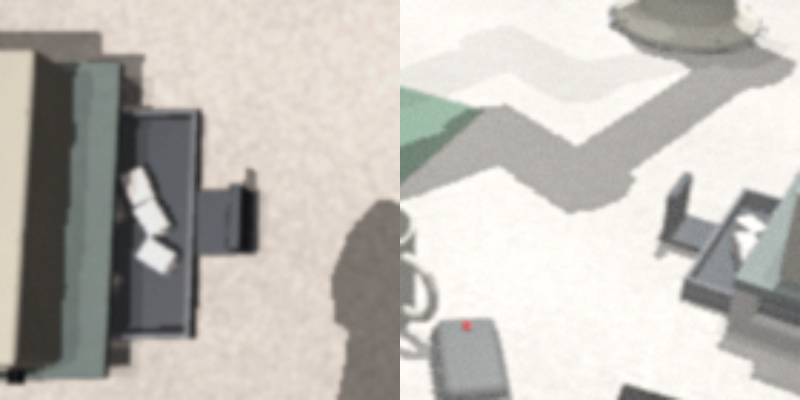

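The tray is home and square. Its handle is at (0.512, 0.1616), which puts the origin about 51 mm past the entrance edge. It has been released.

```bash
python3 -c "
from station import r
print(r.finish_job())"
```

```text
the job is handed in; nothing more can be done
None
```

I handed the job in after about 67 s of robot time, with the tray fully home against the stop, all the heatsinks and both modules loaded, and the bin upright on the mat; the mug, mouse and screwdriver looked unmoved in the last pictures, and the hand-in call returned no verdict.

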